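# Stock the machine's spare-roller drawer and scrap the broken rollers

### The arm

A 6-joint arm with a two-finger parallel gripper is mounted at the origin on the work surface. World frame = base frame: x ahead of the robot, y to its left, z up, the work surface at z = 0. Lengths are in m, angles in rad, forces in N, time in s.
With the tool pointing down it reaches from about 0.375 to 0.975 m from the base axis. Payload 3.8 kg.
Tool frame: the origin (TCP) lies between the finger pads; the fingertips stand 8 mm ahead of it and the grasp point (between the pads) lies 11 mm behind it (tcp_to_tips is the distance from the TCP to the fingertips, in m); z points along the fingers, y is the line along which they close (so a half turn about z gives the same grasp; the last joint's range is limited). The gripper opens to 85 mm and grips with 20 to 120 N. Pads are 22 mm wide; open, the fingers measure 114 mm over their backs; the gripper's body (76 mm by 85 mm) begins 54 mm behind the grasp point. The pads swing forward as they close: fully open they stand 13 mm farther back than shut.
Start: joints at [-1.289, 0.264, 1.604, -0, 1.274, -0.037], TCP at [0.212, -0.641, 0.239] pointing down, gripper open.
Joint ranges: [-2.63, 2.63], [-0.94, 2.18], [0.31, 2.57], [-1.31, 4.45], [0, 2.66], [-2.55, 2.55]. Speed limits (rad/s): [2.57, 2.57, 3.14, 3.14, 3.14, 3.14].

### API

Orientations are given as a rotation vector (axis times angle).
In Python, from workcell import * gives the robot as it stands.
- The arm moves only by the tool move_arm, never from a script. Its argument "series" is one flat list of numbers, 7 for each row, row after row: the finger opening in cm, from 0 to 8.54, then the shift along the tool's x, y, z in cm, then the turn, a rotation vector about the tool's x, y, z in degrees. A call has 1 to 5 rows; each row shifts and turns the commanded pose from where the row before left it, along the tool's axes as they then stand; what a row does not reach is not made up. A row lasts 1/8 s, in which the tool goes at most 62.5 mm and 10.7 degrees, less where a joint would pass 70% of its speed; a pose out of reach is approached as far as the arm can. A call is refused whole if a number of a shift passes 6.25 or a number of a turn 10.7, either way. A call with a gripper value outside its range is refused whole. The fingers move at their own pace and stop on an object; "grip_force" is the grip in N (left out, the last holds). Time passes only in rows, so rows that do not move let the fingers close. It gives the time, the measured TCP pose, the force, the opening and the grip force at its end, in the units of the state.
- read_state(): the state, without advancing time (a new reading comes with each control period).
- read_camera(name): name is "scene" or "top" or "wrist"; returns the picture (480x640x3 uint8, red, green, blue); there is no depth.
- calibration(name): a dict with "camera_matrix" (3x3 intrinsics, pixels), "rvec" (rotation vector, rad) and "tvec" (3), from world to camera coordinates, as OpenCV has them. Camera axes: x right, y down, z forward; pixel columns grow to the right and rows downward; lengths in m; the calibration is good to about 2 mm. The wrist camera is an equidistant fisheye: a pixel r from the principal point sees the ray r / f radians off the axis. A picture is of the moment at which its call begins: read the wrist's pose just before it. calibration takes no time and is no camera call; for the wrist camera it gives the pose at the moment of the call.
- finish_job(): hands the job in; it is judged then, once.
The state is a dict: "time": time; "q": joint angles; "joint_vel": joint speeds; "joint_torque": joint torques, N m; "tool_pos": TCP position; "tcp_rot": TCP orientation; "wrist_force": force on the tool from outside, world axes, zero at the start; "torque": the same for the moment, N m; "width": opening from 0.0 (shut) to 1.0 (fully open); "grip_force": force on a finger pad.
Only numpy, scipy, OpenCV 4.12 (cv2) and the standard library are available. Lean on these libraries where they do the work, as an engineer would, in place of code of your own. Each camera call takes 0.05 s, during which the arm holds its last target. There are 200 camera calls.

### The job

Pull the drawer of the machine base all the way out to its stop, then lay every good roller cartridge from the bench in it, and put every cartridge whose roller is snapped off in the black scrap bin. When all are sorted, push the drawer fully home and let go; do not knock over or shove aside the bottle, jar, mug and tools lying about.

Things in the scene. Friction and masses are not known exactly. Their poses are not given: they have to be found in the camera images.
- good1: Grey roller cartridge, 85 (x) x 40 (y) x 42 high, 0.18 kg: 24 high flat-sided frame, a cheek at each end (8 thick, 42 high), a dark rubber roller of 28 diameter along x between them (top at 42). Origin: centre of underside. Lies roller up; grip across the 40 mm width. May be absent. GOOD: the roller runs the full 69 mm from cheek to cheek.
- good2: Grey roller cartridge, 85 (x) x 40 (y) x 42 high, 0.18 kg: 24 high flat-sided frame, a cheek at each end (8 thick, 42 high), a dark rubber roller of 28 diameter along x between them (top at 42). Origin: centre of underside. Lies roller up; grip across the 40 mm width. May be absent. GOOD: the roller runs the full 69 mm from cheek to cheek.
- good3: Grey roller cartridge, 85 (x) x 40 (y) x 42 high, 0.18 kg: 24 high flat-sided frame, a cheek at each end (8 thick, 42 high), a dark rubber roller of 28 diameter along x between them (top at 42). Origin: centre of underside. Lies roller up; grip across the 40 mm width. May be absent. GOOD: the roller runs the full 69 mm from cheek to cheek.
- good4: Grey roller cartridge, 85 (x) x 40 (y) x 42 high, 0.18 kg: 24 high flat-sided frame, a cheek at each end (8 thick, 42 high), a dark rubber roller of 28 diameter along x between them (top at 42). Origin: centre of underside. Lies roller up; grip across the 40 mm width. May be absent. GOOD: the roller runs the full 69 mm from cheek to cheek.
- bad1: Grey roller cartridge, 85 (x) x 40 (y) x 42 high, 0.18 kg: 24 high flat-sided frame, a cheek at each end (8 thick, 42 high), a dark rubber roller of 28 diameter along x between them (top at 42). Origin: centre of underside. Lies roller up; grip across the 40 mm width. REJECT: the roller is snapped off, a 26 mm stub is left at the -x end, the rest is empty.
- bad2: Grey roller cartridge, 85 (x) x 40 (y) x 42 high, 0.18 kg: 24 high flat-sided frame, a cheek at each end (8 thick, 42 high), a dark rubber roller of 28 diameter along x between them (top at 42). Origin: centre of underside. Lies roller up; grip across the 40 mm width. REJECT: the roller is snapped off, a 26 mm stub is left at the -x end, the rest is empty.
- drawer (a joint): Opening of the drawer in the front of the low grey machine base, in m: 0 = fully home, 0.220 = pulled out to its stop. May start slightly ajar. Slides with little force and stays where it is left.
- drawer_handle (a point): Centre of the drawer's dark bar handle, moving with the drawer: 12 diameter, 120 long (along y), 45 in front of the front panel, 85 above the bench. x points into the machine (drawer opens towards -x). The machine's top is 105 above the bench, so the bar can be pinched from above with the fingers about 35 apart.
- drawer_floor (a point): Middle of the FRONT edge of the drawer's inner floor (28 above the bench), moving with the drawer, axes as the handle. Inside x = 0 to 250, y = -110 to 110; walls 50 above the floor, 6 thick; front panel 12 thick, 62 above the floor. At the stop the floor from x = 0 to 210 lies clear of the machine. The opening is 65 high above this floor: anything standing higher jams.
- scrap_bin: Black open scrap bin on the robot's left, fixed: 170 (x) x 220 (y) x 70 high, walls and floor 5. Origin: centre of the underside.
- scrap_bin_in (a point): Centre of the scrap bin's inner floor, 5 above the bench, axes of the bin.
- spray_bottle: White spray bottle standing among the cartridges, 54 diameter x 153 high, origin under its centre. Leave alone.
- grease_jar: Jar, 64 diameter x 70 high, origin under its centre. Leave alone.
- mug: White mug, 80 diameter x 90 high, handle at +y, origin under its centre. Leave alone.
- screwdriver: Screwdriver lying along its x near the robot's right. Leave alone.
- wrench: Wrench lying along its x at the left of the machine. Leave alone.
Mind the look-alikes: they are no part of the job. Leave any red look-alike of the bad2 alone. Leave any white look-alike of the bad1 alone.

How it is judged:
On the way, in this order (a step that is already met when the one before it is completed fails the run):
1. the drawer is pulled out to its stop (within 6 mm) (value of joint drawer above 0.214 m), for 0.2 s.
2. every good cartridge lies in the drawer while it is out (x of good1 in the frame of drawer_floor between -0.003 and 0.253 m and y of good1 in the frame of drawer_floor between -0.113 and 0.113 m and z of good1 in the frame of drawer_floor between -0.01 and 0.06 m and x of good2 in the frame of drawer_floor between -0.003 and 0.253 m and y of good2 in the frame of drawer_floor between -0.113 and 0.113 m and z of good2 in the frame of drawer_floor between -0.01 and 0.06 m and x of good3 in the frame of drawer_floor between -0.003 and 0.253 m and y of good3 in the frame of drawer_floor between -0.113 and 0.113 m and z of good3 in the frame of drawer_floor between -0.01 and 0.06 m and x of good4 in the frame of drawer_floor between -0.003 and 0.253 m and y of good4 in the frame of drawer_floor between -0.113 and 0.113 m and z of good4 in the frame of drawer_floor between -0.01 and 0.06 m and value of joint drawer above 0.05 m), for 0.2 s.
At the end, for the whole second after the job is handed in: Every good cartridge present is at rest inside the drawer, every reject present is at rest inside the scrap bin, and the drawer is fully home (within 6 mm) (x of good1 in the frame of drawer_floor between -0.003 and 0.253 m and y of good1 in the frame of drawer_floor between -0.113 and 0.113 m and z of good1 in the frame of drawer_floor between -0.01 and 0.06 m and x of good2 in the frame of drawer_floor between -0.003 and 0.253 m and y of good2 in the frame of drawer_floor between -0.113 and 0.113 m and z of good2 in the frame of drawer_floor between -0.01 and 0.06 m and x of good3 in the frame of drawer_floor between -0.003 and 0.253 m and y of good3 in the frame of drawer_floor between -0.113 and 0.113 m and z of good3 in the frame of drawer_floor between -0.01 and 0.06 m and x of good4 in the frame of drawer_floor between -0.003 and 0.253 m and y of good4 in the frame of drawer_floor between -0.113 and 0.113 m and z of good4 in the frame of drawer_floor between -0.01 and 0.06 m and x of bad1 in the frame of scrap_bin_in between -0.085 and 0.085 m and y of bad1 in the frame of scrap_bin_in between -0.11 and 0.11 m and z of bad1 in the frame of scrap_bin_in between -0.01 and 0.065 m and x of bad2 in the frame of scrap_bin_in between -0.085 and 0.085 m and y of bad2 in the frame of scrap_bin_in between -0.11 and 0.11 m and z of bad2 in the frame of scrap_bin_in between -0.01 and 0.065 m and linear speed of each of good1, good2, good3, good4, bad1, bad2 below 0.03 m/s and value of joint drawer below 0.006 m); the robot touches nothing.
It fails at once if a bystander (bottle, jar, mug, screwdriver, wrench) is shoved more than 8 cm (distance of any of spray_bottle, screwdriver, wrench, grease_jar, mug from where it was at the start of the episode above 0.08 m).
It fails at once if the bottle, jar or mug is knocked over (angle between any of spray_bottle, grease_jar, mug's own z axis and vertical above 0.7 rad).
Of good1, good2, good3, good4 only 3 to 4 are there at a start; the rules pass over those that are not, and their reading is None.
At some moment in a run one of good1, good2, good3, good4, bad1, bad2 may be knocked a few centimetres aside while the robot is not near it.
Once in a run the grip may slacken for a moment while it holds something.
It also fails if it takes over 208 s, if anything falls off the work surface, if the arm or the gripper's body presses on something with over 40 N, if the wrist force passes 120 N, or if a joint passes its speed limit or range.

## Working session

There is one attempt and no reset: what is moved stays moved. The work goes in short steps, Python scripts to look and compute and a tool call to move; the robot and the scene stay as the last step left them, time stands still between calls to the robot, and variables do not carry over. Pictures are saved under pics/ and viewed, at most 16 in all, crops included, and the job is handed in when it is done.

Besides the shell and the picture viewer there is one more tool, called after "Request:" as name(argument=value, ...), one argument or row to a line, values as JSON. move_arm: Moves the arm, as the interface text tells. Its arguments: {"type":"object","properties":{"series":{"type":"array"},"grip_force":{"type":"number"}},"required":["series"]}

```bash
ls; mkdir -p pics
python3 - <<'E'
from workcell import *
import cv2
s=read_state();print(s)
for n in("top","scene"):
    im=read_camera(n);cv2.imwrite(f"pics/{n}0.png",im[:,:,::-1]);c=calibration(n);print(n,c)
E
```

```text
pics
{'time': 0.0, 'q': array([-1.28889658e+00,  2.64747717e-01,  1.60542213e+00,  4.48916724e-06,
        1.27371239e+00, -3.68706963e-02]), 'joint_vel': array([ 0.00059228, -0.00011833,  0.00074143,  0.00100575, -0.00012967,
        0.00090942]), 'joint_torque': array([-6.86579206e-04, -5.15110874e+01, -3.67313111e+01, -2.36911492e-04,
        1.27741348e-02, -3.58140483e-06]), 'tool_pos': array([ 0.21135643, -0.64027565,  0.2379397 ]), 'tcp_rot': array([-3.09952926e+00, -4.98243306e-01,  4.32515662e-04]), 'wrist_force': array([ 0.6858295,  0.3513086, -0.4189189]), 'torque': array([-0.04588105, -0.0065217 , -0.03482296]), 'grip_force': 0.0, 'width': 0.999315746533834}
top {'camera_matrix': array([[619.36718596,   0.        , 321.10686286],
       [  0.        , 619.36718596, 237.14202651],
       [  0.        ,   0.        ,   1.        ]]), 'rvec': array([ 2.14102622, -2.18984568,  0.14509414]), 'tvec': array([-0.10293451,  0.48934447,  1.73656594])}
scene {'camera_matrix': array([[506.28687495,   0.        , 313.42795551],
       [  0.        , 506.28687495, 233.51327328],
       [  0.        ,   0.        ,   1.        ]]), 'rvec': array([ 0.88873539,  2.55885757, -1.03274007]), 'tvec': array([ 0.41974492, -0.12841234,  1.58341518])}
```

View pics/top0.png

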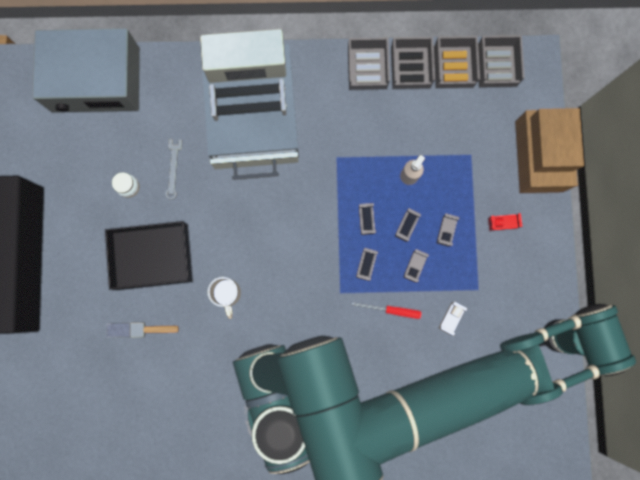

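View pics/scene0.png

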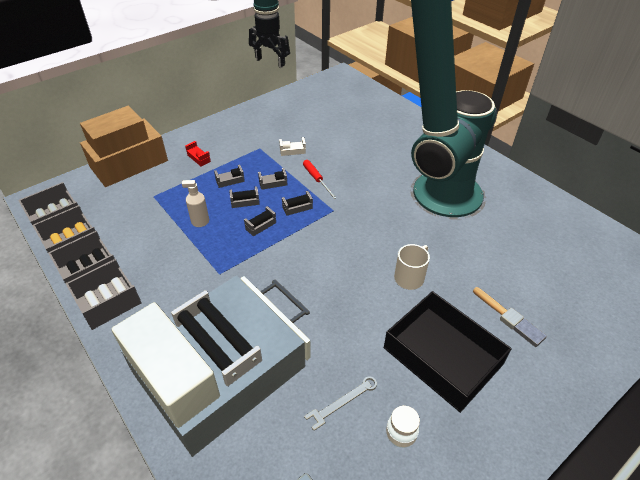

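```bash
cat > h.py <<'E'
from workcell import *
import cv2,numpy as np
from scipy.spatial.transform import Rotation as R
def cast(n,px,z,c=None):
    c=c or calibration(n);K=c["camera_matrix"];Rm=cv2.Rodrigues(c["rvec"])[0];t=c["tvec"].ravel()
    px=np.atleast_2d(np.array(px,float))
    d=np.c_[px,np.ones(len(px))]@np.linalg.inv(K).T
    if n=="wrist":
        v=d[:,:2];th=np.linalg.norm(v,axis=1);d=np.c_[v*(np.sin(th)/np.maximum(th,1e-9))[:,None],np.cos(th)]
    d=d@Rm;o=-Rm.T@t
    return o+d*((z-o[2])/d[:,2])[:,None]
def carts():
    im=read_camera("top");hsv=cv2.cvtColor(im,cv2.COLOR_RGB2HSV)
    mat=((hsv[...,0]>105)&(hsv[...,0]<128)&(hsv[...,1]>140)).astype(np.uint8)
    hull=cv2.convexHull(cv2.findNonZero(cv2.morphologyEx(mat,cv2.MORPH_OPEN,np.ones((5,5)))))
    m=np.zeros_like(mat);cv2.fillConvexPoly(m,hull,1);m=cv2.erode(m,np.ones((5,5)))
    m&=1-mat
    for c in cv2.findContours(m,cv2.RETR_EXTERNAL,cv2.CHAIN_APPROX_NONE)[0]:
        if cv2.contourArea(c)<120: continue
        b=cv2.boxPoints(cv2.minAreaRect(c));w=cast("top",b,0.03)[:,:2]
        e=[w[1]-w[0],w[2]-w[1]];l=max(e,key=np.linalg.norm)
        a=np.degrees(np.arctan2(l[1],l[0]));a=(a+90)%180-90
        print(b.mean(0).round(),"xy",w.mean(0).round(4),"ang",a.round(1),"size",[round(float(np.linalg.norm(x)),3) for x in e])
    return im
def st():
    s=read_state();r=R.from_rotvec(s["tcp_rot"]).as_matrix()
    print("t",s["time"],"tcp",s["tool_pos"].round(4),"xax",r[:,0].round(3),"yax",r[:,1].round(3),"w",round(s["width"],3),"f",s["wrist_force"].round(1))
E
python3 - <<'E'
from h import *
im=carts();st()
for n,p,z in[("handle ends",[[235,175],[277,174]],.085),("panel top",[[211,159],[298,154]],.09),("mach front edge",[[209,152],[296,149]],.105),("bin rim",[[107,229],[187,222],[191,282],[112,290]],.07),("bottle",[[412,180]],.02),("mug",[[223,291]],.09),("screw",[[353,305],[420,314]],.01),("white",[[453,319]],.03),("jar",[[123,184]],.07),("wrench",[[175,142],[170,196]],.0)]:
    print(n,cast("top",p,z).round(3)[:,:2].tolist())
cv2.imwrite("pics/a.png",cv2.resize(im[130:210,190:320],None,fx=6,fy=6,interpolation=2)[...,::-1])
cv2.imwrite("pics/b.png",cv2.resize(im[150:300,335:485],None,fx=4,fy=4,interpolation=2)[...,::-1])
E
```

```text
[416. 267.] xy [ 0.3966 -0.3817] ang -24.4 size [0.105, 0.059]
[366. 264.] xy [ 0.4081 -0.2408] ang -18.4 size [0.099, 0.056]
[447. 230.] xy [ 0.5006 -0.4763] ang -16.0 size [0.102, 0.055]
[407. 225.] xy [ 0.5178 -0.3619] ang -27.5 size [0.101, 0.052]
[367. 218.] xy [ 0.5388 -0.2458] ang 2.3 size [0.054, 0.102]
[412. 173.] xy [ 0.6682 -0.3813] ang 88.8 size [0.081, 0.077]
t 0.15 tcp [ 0.2114 -0.6404  0.2382] xax [0.95  0.313 0.   ] yax [ 0.313 -0.95  -0.002] w 1.002 f [ 0.2  1.1 -0.8]
handle ends [[0.66, 0.123], [0.661, 0.006]]
panel top [[0.706, 0.189], [0.715, -0.054]]
mach front edge [[0.722, 0.192], [0.726, -0.049]]
bin rim [[0.518, 0.481], [0.533, 0.26], [0.365, 0.248], [0.348, 0.465]]
bottle [[0.65, -0.382]]
mug [[0.338, 0.157]]
screw [[0.293, -0.201], [0.263, -0.391]]
white [[0.247, -0.48]]
jar [[0.644, 0.439]]
wrench [[0.782, 0.31], [0.621, 0.323]]
```

View pics/a.png

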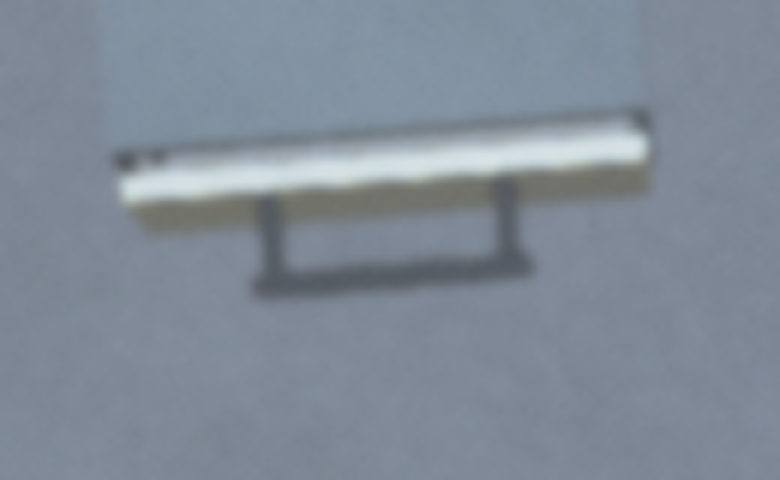

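View pics/b.png

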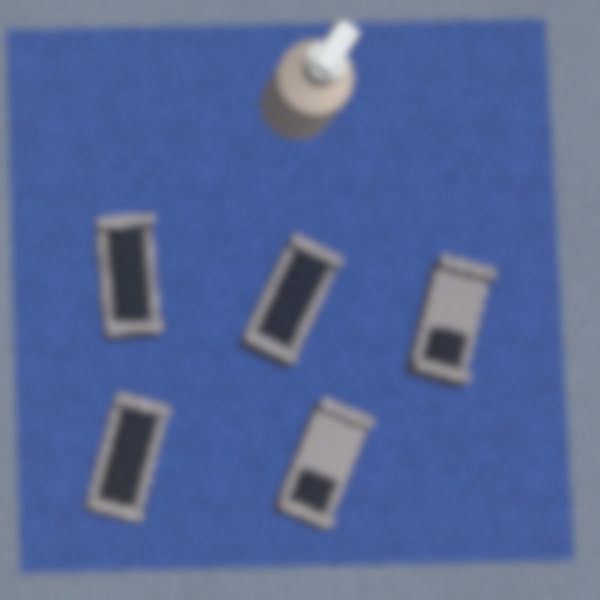

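```bash
cat >> h.py <<'E'
def go(*wps):
    """each wp: x,y,z,psi(deg or None): prints turn about tool z first, then shift (cm) in turned tool axes"""
    s=read_state();r=R.from_rotvec(s["tcp_rot"]).as_matrix();p=s["tool_pos"];psi=np.degrees(np.arctan2(r[1,0],r[0,0]));st();print("psi",psi.round(1),"q",s["q"].round(2))
    down=R.from_matrix(np.c_[r[:,0],r[:,1],r[:,2]]);e=r[:,2];print("tilt",e[:2].round(3))
    for x,y,z,ps in wps:
        ps=psi if ps is None else ps
        d=np.array([x,y,z])-p;c,sn=np.cos(np.radians(ps)),np.sin(np.radians(ps))
        print("turn z",round(-((ps-psi+180)%360-180),1),"shift",[round(100*v,1) for v in(d[0]*c+d[1]*sn,d[0]*sn-d[1]*c,-d[2])])
        p=np.array([x,y,z]);psi=ps
E
python3 - <<'E'
from h import *
b=cast("top",[[232,177.5],[278.7,174]],.085);print(b.round(4),b.mean(0).round(4))
e=cast("top",[[190+125/6,130+200/6],[190+645/6,130+160/6]],.09);print(e.round(4))
m=b.mean(0)
go((m[0],m[1],.20,92),(m[0],m[1],.096,92))
E
```

```text
[[0.6533 0.1316 0.085 ]
 [0.6606 0.0013 0.085 ]] [0.657  0.0664 0.085 ]
[[ 0.6937  0.1897  0.09  ]
 [ 0.7079 -0.0523  0.09  ]]
t 0.15 tcp [ 0.2114 -0.6404  0.2382] xax [0.95  0.313 0.   ] yax [ 0.313 -0.95  -0.002] w 1.002 f [ 0.2  1.1 -0.8]
psi 18.3 q [-1.29  0.26  1.61  0.    1.27 -0.04]
tilt [-0.001  0.002]
turn z -73.7 shift [np.float64(69.1), np.float64(47.0), np.float64(3.8)]
turn z 0 shift [np.float64(0.0), np.float64(0.0), np.float64(10.4)]
```

Request:
move_arm(
  series=[8, 0, 0, 0, 0, 0, -9.4, 6, 0, 0, 0, 0, 0, -9.4, 4, 0, 0, 0, 0, 0, -9.4, 3.5, 0, 0, 0, 0, 0, -9.4, 3.5, 0, 0, 0, 0, 0, -9.4],
  grip_force=40,
)

```text
time: 0.78
tool_pos: [0.2115, -0.6407, 0.2387]
tcp_rot: [-2.64, -1.701, -0.0]
wrist_force: [0.7, 0.1, 0.0]
width: 0.411
grip_force: 0.0
```

Request:
move_arm(
  series=[3.5, 0, 0, 0, 0, 0, -9.4, 3.5, 0, 0, 0, 0, 0, -9.4, 3.5, 0, 0, 0, 0, 0, -9.4, 3.5, 4.5, 3.2, 0.2, 0, 0, 0, 3.5, 4.5, 3.2, 0.2, 0, 0, 0],
)

```text
time: 1.4
tool_pos: [0.2701, -0.5464, 0.2345]
tcp_rot: [-2.155, -2.285, -0.001]
wrist_force: [0.3, -0.7, -0.2]
width: 0.409
grip_force: 0.0
```

Request:
move_arm(
  series=[3.5, 4.5, 3.2, 0.2, 0, 0, 0, 3.5, 4.5, 3.2, 0.2, 0, 0, 0, 3.5, 4.5, 3.2, 0.2, 0, 0, 0, 3.5, 4.5, 3.2, 0.2, 0, 0, 0, 3.5, 4.5, 3.2, 0.2, 0, 0, 0],
)

```text
time: 2.02
tool_pos: [0.4167, -0.3113, 0.2251]
tcp_rot: [2.154, 2.287, 0.0]
wrist_force: [1.2, 0.1, -0.2]
width: 0.414
grip_force: 0.0
```

Request:
move_arm(
  series=[3.5, 4.5, 3.2, 0.2, 0, 0, 0, 3.5, 4.5, 3.2, 0.2, 0, 0, 0, 3.5, 4.5, 3.2, 0.2, 0, 0, 0, 3.5, 4.5, 3.2, 0.2, 0, 0, 0, 3.5, 4.5, 3.2, 0.2, 0, 0, 0],
)

```text
time: 2.65
tool_pos: [0.5628, -0.0771, 0.215]
tcp_rot: [2.153, 2.288, -0.0]
wrist_force: [0.2, -0.6, 0.2]
width: 0.408
grip_force: 0.0
```

Request:
move_arm(
  series=[3.5, 4.5, 3.2, 0.2, 0, 0, 0, 3.5, 4.5, 3.2, 0.2, 0, 0, 0, 3.5, 4.5, 3.2, 0.2, 0, 0, 0, 3.5, 0, 0, 0, 0, 0, 0, 3.5, 0, 0, 0, 0, 0, 0],
)

```text
time: 3.28
tool_pos: [0.6493, 0.0617, 0.2086]
tcp_rot: [-2.152, -2.288, 0.002]
wrist_force: [-0.3, -1.3, -0.6]
width: 0.411
grip_force: 0.0
```

Run:
```python
from h import *
go((.657,.0664,.074,93.3))
im=read_camera("wrist");cv2.imwrite("pics/w1.png",im[...,::-1]);print(calibration("wrist")["camera_matrix"])
```

```text
t 3.275 tcp [0.6493 0.0617 0.2086] xax [-0.061  0.998 -0.001] yax [ 0.998  0.061 -0.002] w 0.411 f [-0.3 -1.3 -0.6]
psi 93.5 q [ 0.06  0.24  1.69 -0.    1.21 -0.  ]
tilt [-0.002 -0.001]
turn z 0.2 shift [np.float64(0.4), np.float64(0.8), np.float64(13.5)]
[[371.64829954   0.         314.97217203]
 [  0.         371.64829954 230.68742844]
 [  0.           0.           1.        ]]
```

View pics/w1.png

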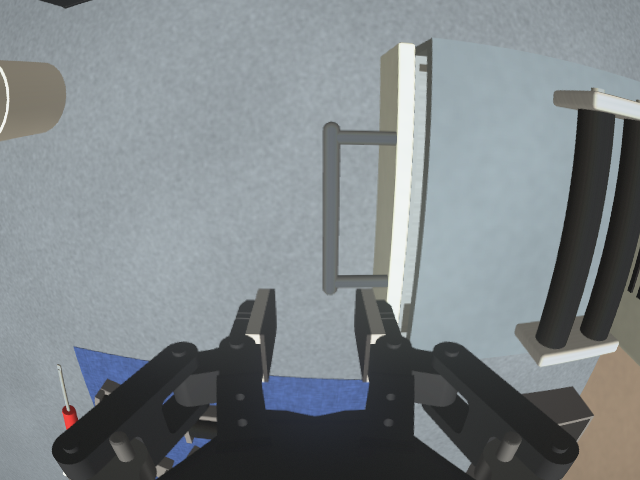

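Run:
```python
from h import *
b=cast("wrist",[[331,130],[330,285],[331,207]],.085);print(b.round(4))
m=b[:2].mean(0)
go((m[0],m[1],.074,93.3))
```

```text
[[0.6558 0.1308 0.085 ]
 [0.6636 0.0127 0.085 ]
 [0.6596 0.0756 0.085 ]]
t 3.325 tcp [0.6492 0.0611 0.2088] xax [-0.06   0.998 -0.001] yax [ 0.998  0.06  -0.001] w 0.406 f [-0.1 -0.4  0.6]
psi 93.5 q [ 0.06  0.24  1.69 -0.    1.21 -0.  ]
tilt [-0.001 -0.001]
turn z 0.2 shift [np.float64(1.0), np.float64(1.1), np.float64(13.5)]
```

Request:
move_arm(
  series=[3.5, 0.8, 1.1, 3.5, 0, 0, 0, 3.5, 0, 0, 4, 0, 0, 0, 3.5, 0, 0, 3, 0, 0, 0, 3.5, 0, 0, 3, 0, 0, 0, 3.5, 0, 0, 0, 0, 0, 0],
)

```text
time: 3.95
tool_pos: [0.6571, 0.0687, 0.0713]
tcp_rot: [-2.152, -2.282, 0.008]
wrist_force: [-1.1, 0.2, -0.1]
width: 0.41
grip_force: 0.0
```

Request:
move_arm(
  series=[0.8, 0, 0, 0, 0, 0, 0, 0.8, 0, 0, 0, 0, 0, 0, 0.8, 0, 0, 0, 0, 0, 0, 0.8, 0, 0, 0, 0, 0, 0],
)

```text
time: 4.45
tool_pos: [0.6615, 0.0697, 0.0762]
tcp_rot: [2.151, 2.286, 0.002]
wrist_force: [-0.9, -3.6, 5.6]
width: 0.124
grip_force: 39.5
```

Request:
move_arm(
  series=[0.8, 0, -1, 0, 0, 0, 0, 0.8, 0, -2, 0, 0, 0, 0, 0.8, 0, -2, 0, 0, 0, 0, 0.8, 0, -2, 0, 0, 0, 0, 0.8, 0, -2, 0, 0, 0, 0],
)

```text
time: 5.08
tool_pos: [0.5727, 0.0641, 0.0762]
tcp_rot: [2.149, 2.284, 0.005]
wrist_force: [2.4, -5.8, 5.2]
width: 0.119
grip_force: 40.4
```

Gripped and sliding. Continue to the stop.

Request:
move_arm(
  series=[0.8, 0, -2, 0, 0, 0, 0, 0.8, 0, -2, 0, 0, 0, 0, 0.8, 0, -2, 0, 0, 0, 0, 0.8, 0, -2, 0, 0, 0, 0, 0.8, 0, -2, 0, 0, 0, 0],
)

```text
time: 5.7
tool_pos: [0.4731, 0.0578, 0.0762]
tcp_rot: [2.148, 2.284, 0.005]
wrist_force: [3.2, -7.8, 4.6]
width: 0.127
grip_force: 40.5
```

Request:
move_arm(
  series=[0.8, 0, -0.6, 0, 0, 0, 0, 0.8, 0, -0.4, 0, 0, 0, 0, 0.8, 0, -0.4, 0, 0, 0, 0, 0.8, 0, -0.4, 0, 0, 0, 0],
)

```text
time: 6.2
tool_pos: [0.4553, 0.0567, 0.0762]
tcp_rot: [2.148, 2.285, 0.004]
wrist_force: [1.9, -9.2, 4.9]
width: 0.125
grip_force: 40.5
```

Request:
move_arm(
  series=[0.8, -0.1, -0.5, 0, 0, 0, 0, 0.8, 0, -0.4, 0, 0, 0, 0, 0.8, 0, -0.3, 0, 0, 0, 0, 0.8, 0, 0, 0, 0, 0, 0],
)

```text
time: 6.7
tool_pos: [0.4474, 0.0561, 0.0763]
tcp_rot: [2.145, 2.28, 0.016]
wrist_force: [14.7, -4.3, -9.1]
width: 0.121
grip_force: 39.5
```

Request:
move_arm(
  series=[0.8, 0, -0.3, 0, 0, 0, 0, 0.8, 0, -0.3, 0, 0, 0, 0, 0.8, 0, 0, 0, 0, 0, 0],
)

```text
time: 7.08
tool_pos: [0.4474, 0.0562, 0.0764]
tcp_rot: [2.139, 2.273, 0.032]
wrist_force: [35.2, -1.8, -31.3]
width: 0.118
grip_force: 38.9
```

Request:
move_arm(
  series=[0.8, 0, 0.8, 0, 0, 0, 0, 0.8, 0, 0, 0, 0, 0, 0, 3.2, 0, 0, 0, 0, 0, 0, 3.2, 0, 0, 0, 0, 0, 0, 3.2, 0, 0, 0, 0, 0, 0],
)

```text
time: 7.7
tool_pos: [0.4421, 0.0565, 0.0739]
tcp_rot: [-2.152, -2.287, 0.001]
wrist_force: [-0.1, -0.4, 0.0]
width: 0.381
grip_force: 0.0
```

Request:
move_arm(
  series=[3.2, 0, 0, 2, 0, 0, 0, 3.2, 0, 0, -4, 0, 0, 0, 3.2, 0, 0, -5, 0, 0, 0, 3.2, 0, 0, -6, 0, 0, 0, 6, 0, 0, -4, 0, 0, 0],
)

```text
time: 8.32
tool_pos: [0.4433, 0.0566, 0.2472]
tcp_rot: [2.152, 2.287, 0.004]
wrist_force: [0.3, 0.2, 0.3]
width: 0.573
grip_force: 0.0
```

Run:
```python
from h import *
im=read_camera("top");cv2.imwrite("pics/t2.png",cv2.resize(im[130:310,90:400],None,fx=2.5,fy=2.5,interpolation=2)[...,::-1])
carts()
go((.517,-.355,.17,-27.5),(.517,-.355,.01,-27.5))
```

```text
[416. 265.] xy [ 0.4004 -0.3807] ang -22.5 size [0.101, 0.055]
[367. 262.] xy [ 0.4121 -0.2424] ang -15.7 size [0.091, 0.055]
[448. 230.] xy [ 0.5012 -0.4772] ang -17.5 size [0.101, 0.056]
[407. 224.] xy [ 0.5182 -0.3621] ang -27.4 size [0.101, 0.052]
[367. 218.] xy [ 0.5386 -0.2459] ang 2.4 size [0.054, 0.101]
[412. 170.] xy [ 0.6762 -0.382 ] ang -28.1 size [0.097, 0.069]
t 8.425 tcp [0.446  0.0567 0.2501] xax [-0.061  0.998  0.   ] yax [0.998 0.061 0.01 ] w 0.702 f [-0.5  0.3  0.2]
psi 93.5 q [ 0.07 -0.19  2.05  0.    1.27  0.01]
tilt [0.01  0.001]
turn z 121.0 shift [np.float64(25.3), np.float64(33.2), np.float64(8.0)]
turn z -0.0 shift [np.float64(0.0), np.float64(-0.0), np.float64(16.0)]
```

View pics/t2.png

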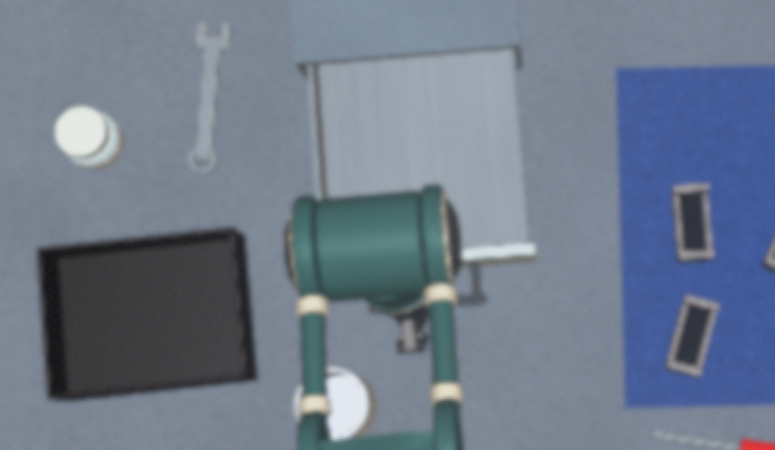

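Request:
move_arm(
  series=[8.5, -5.2, 0.6, 0.5, 0, 0, 0, 8.5, -5.2, 0.6, 0.5, 0, 0, 0, 8.5, -5.2, 0.6, 0.5, 0, 0, 0, 8.5, -5.2, 0.6, 0.5, 0, 0, 0, 8.5, -5.2, 0.6, 0.5, 0, 0, 0],
)

```text
time: 9.05
tool_pos: [0.4877, -0.2025, 0.2176]
tcp_rot: [-2.152, -2.286, 0.0]
wrist_force: [1.2, 0.2, -0.3]
width: 0.994
grip_force: 0.0
```

Request:
move_arm(
  series=[8.5, -5.2, 0.6, 0.5, 0, 0, 0, 8.5, -5.2, 0.6, 0.5, 0, 0, 0, 8.5, -5.2, 0.6, 0.5, 0, 0, 0, 8.5, 0, 0, 0, 0, 0, 10, 8.5, 0, 0, 0, 0, 0, 10],
)

```text
time: 9.68
tool_pos: [0.5148, -0.3562, 0.2017]
tcp_rot: [-2.522, -1.868, 0.001]
wrist_force: [0.4, 0.6, 0.6]
width: 0.993
grip_force: 0.0
```

Request:
move_arm(
  series=[8.5, 0, 0, 0, 0, 0, 10, 8.5, 0, 0, 0, 0, 0, 10, 8.5, 0, 0, 0, 0, 0, 10, 8.5, 0, 0, 0, 0, 0, 10, 8.5, 0, 0, 0, 0, 0, 10],
)

```text
time: 10.3
tool_pos: [0.5151, -0.3552, 0.2024]
tcp_rot: [-3.075, -0.63, 0.003]
wrist_force: [0.4, 0.1, 0.3]
width: 0.998
grip_force: 0.0
```

Request:
move_arm(
  series=[8.5, 0, 0, 0, 0, 0, 10, 8.5, 0, 0, 0, 0, 0, 10, 8.5, 0, 0, 0, 0, 0, 10, 8.5, 0, 0, 0, 0, 0, 10, 8.5, 0, 0, 0, 0, 0, 10],
)

```text
time: 10.92
tool_pos: [0.5151, -0.3552, 0.2024]
tcp_rot: [-3.054, 0.729, 0.004]
wrist_force: [0.2, -0.9, 0.5]
width: 0.996
grip_force: 0.0
```

Run:
```python
from h import *
c=calibration("wrist");Rm=cv2.Rodrigues(c["rvec"])[0];print("cam",(-Rm.T@c["tvec"].ravel()).round(3))
go((.518,-.362,.01,-27.5))
im=read_camera("wrist");cv2.imwrite("pics/w3.png",im[...,::-1])
```

```text
cam [ 0.591 -0.393  0.337]
t 10.925 tcp [ 0.5151 -0.3552  0.2024] xax [ 0.892 -0.452 -0.003] yax [-0.452 -0.892 -0.001] w 0.996 f [ 0.2 -0.9  0.5]
psi -26.9 q [-0.64  0.2   1.75  0.    1.19  1.4 ]
tilt [-0.002  0.002]
turn z 0.6 shift [np.float64(0.6), np.float64(0.5), np.float64(19.2)]
```

View pics/w3.png

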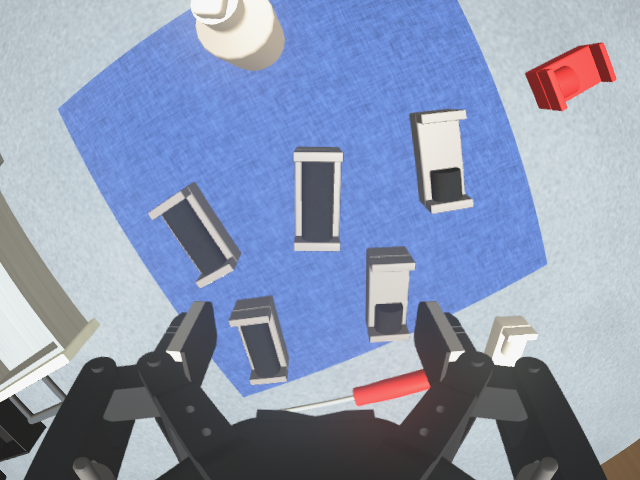

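Run:
```python
from h import *
for n,p in dict(g2=[[295,152],[342,155],[340,246],[295,245]],g1=[[150,216],[193,186],[239,262],[198,284]],g3=[[232,320],[272,310],[287,378],[251,382]],bA=[[412,117],[466,113],[472,204],[431,210]],bB=[[369,270],[414,264],[408,338],[369,339]]).items():
    w=cast("wrist",p,.042);a=((w[0]+w[1])-(w[2]+w[3]))[:2];print(n,w.mean(0)[:2].round(4),np.degrees(np.arctan2(a[1],a[0])).round(1),(np.linalg.norm(a)/2).round(3))
```

```text
g2 [ 0.5206 -0.3597] -27.6 0.079
g1 [ 0.5409 -0.248 ] 1.5 0.077
g3 [ 0.4117 -0.2402] -19.5 0.083
bA [ 0.5027 -0.4708] -14.8 0.08
bB [ 0.4016 -0.3748] -24.0 0.078
```

Request:
move_arm(
  series=[8.5, 0.7, 0.2, 5, 0, 0, 0.6, 8.5, 0, 0, 5, 0, 0, 0, 8.5, 0, 0, 4, 0, 0, 0, 8.5, 0, 0, 3.5, 0, 0, 0, 8.5, 0, 0, 1.6, 0, 0, 0],
  grip_force=50,
)

```text
time: 11.6
tool_pos: [0.5189, -0.3591, 0.0096]
tcp_rot: [-3.052, 0.733, 0.009]
wrist_force: [0.3, 0.2, 0.3]
width: 0.994
grip_force: 0.0
```

Request:
move_arm(
  series=[3.5, 0, 0, 0, 0, 0, 0, 3.5, 0, 0, 0, 0, 0, 0, 3.5, 0, 0, 0, 0, 0, 0, 3.5, 0, 0, 0, 0, 0, 0, 3.5, 0, 0, 0, 0, 0, 0],
)

```text
time: 12.22
tool_pos: [0.5228, -0.3622, 0.0156]
tcp_rot: [3.052, -0.736, 0.006]
wrist_force: [0.2, -0.1, 6.0]
width: 0.454
grip_force: 52.9
```

Request:
move_arm(
  series=[3.5, 0, 0, 0, 0, 0, 0, 3.5, 0, 0, -2, 0, 0, 0, 3.5, 0, 0, -4, 0, 0, 0, 3.5, 0, 0, -5, 0, 0, 0, 3.5, 0, 0, -5, 0, 0, 0],
)

```text
time: 12.85
tool_pos: [0.5207, -0.3605, 0.1753]
tcp_rot: [-3.054, 0.737, 0.001]
wrist_force: [0.6, -0.3, -1.9]
width: 0.453
grip_force: 52.0
```

```bash
cat >> h.py <<'E'
O=np.array([.504,.0625]);u=np.array([.9981,.061]);v=np.array([-.061,.9981])
def slot(x,y): return O+u*x+v*y
E
python3 - <<'E'
from h import *
a=slot(.055,-.064);print(a)
go((*a,.17,3.5),(*a,.038,3.5))
E
```

```text
[0.5627995 0.0019766]
t 12.85 tcp [ 0.5207 -0.3605  0.1753] xax [ 0.89  -0.456 -0.001] yax [-0.456 -0.89  -0.   ] w 0.453 f [ 0.6 -0.3 -1.9]
psi -27.1 q [-0.64  0.23  1.76  0.    1.15  1.4 ]
tilt [-0.  0.]
turn z -30.6 shift [np.float64(6.4), np.float64(-35.9), np.float64(0.5)]
turn z -0.0 shift [np.float64(0.0), np.float64(0.0), np.float64(13.2)]
```

Request:
move_arm(
  series=[3.5, 0, 0, 0, 0, 0, -10.2, 3.5, 0, 0, 0, 0, 0, -10.2, 3.5, 0, 0, 0, 0, 0, -10.2, 3.5, 0.9, -5.1, 0, 0, 0, 0, 3.5, 0.9, -5.1, 0, 0, 0, 0],
)

```text
time: 13.48
tool_pos: [0.5327, -0.2573, 0.174]
tcp_rot: [-3.14, -0.092, -0.0]
wrist_force: [0.5, 0.8, -1.7]
width: 0.455
grip_force: 57.1
```

Request:
move_arm(
  series=[3.5, 0.9, -5.1, 0, 0, 0, 0, 3.5, 0.9, -5.1, 0, 0, 0, 0, 3.5, 0.9, -5.1, 0, 0, 0, 0, 3.5, 0.9, -5.1, 0, 0, 0, 0, 3.5, 1, -5.2, 0, 0, 0, 0],
)

```text
time: 14.1
tool_pos: [0.5631, 0.0019, 0.1742]
tcp_rot: [3.14, 0.095, 0.001]
wrist_force: [0.7, 0.2, -0.8]
width: 0.456
grip_force: 57.1
```

Request:
move_arm(
  series=[3.5, 0, 0, 0, 0, 0, 0, 3.5, 0, 0, 0, 0, 0, 0],
)

```text
time: 14.35
tool_pos: [0.5632, 0.0002, 0.1738]
tcp_rot: [3.139, 0.097, 0.0]
wrist_force: [-0.3, -1.0, -2.3]
width: 0.452
grip_force: 57.1
```

Run:
```python
from h import *
a=slot(.055,-.064)
go((*a,.046,3.5))
im=read_camera("wrist");cv2.imwrite("pics/w4.png",im[...,::-1])
```

```text
t 14.35 tcp [5.632e-01 2.000e-04 1.738e-01] xax [0.998 0.062 0.   ] yax [ 0.062 -0.998  0.001] w 0.452 f [-0.3 -1.  -2.3]
psi 3.5 q [-0.04  0.1   1.92 -0.    1.12  1.47]
tilt [ 0.    -0.001]
turn z 0.0 shift [np.float64(-0.0), np.float64(-0.2), np.float64(12.8)]
```

View pics/w4.png

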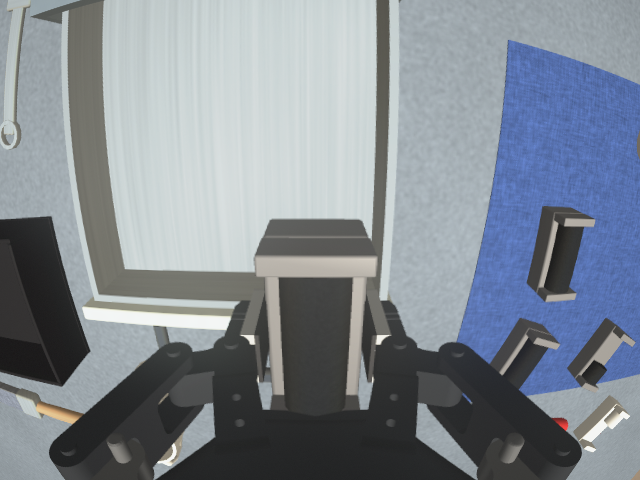

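Run:
```python
from h import *
b=cast("wrist",[[125,270],[105,60],[376,60],[372,190]],.028)[:,:2]
r=cast("wrist",[[97,297],[388,210],[395,100]],.078)[:,:2]
for w in(*b,*r): d=w-O;print(w.round(4),"drawer",round(float(d@u),4),round(float(d@v),4))
```

```text
[0.5017 0.1715] drawer 0.0044 0.109
[0.6877 0.1803] drawer 0.1906 0.1064
[ 0.6867 -0.0374] drawer 0.1762 -0.1108
[ 0.5865 -0.0426] drawer 0.076 -0.1099
[0.5001 0.1739] drawer 0.003 0.1114
[ 0.5848 -0.046 ] drawer 0.074 -0.1133
[ 0.6558 -0.0434] drawer 0.145 -0.115
```

Drawer frame confirmed to ~2 mm. Lower and release.

Request:
move_arm(
  series=[3.5, 0, -0.3, 4, 0, 0, 0, 3.5, 0, 0, 4, 0, 0, 0, 3.5, 0, 0, 2.5, 0, 0, 0, 3.5, 0, 0, 1.6, 0, 0, 0, 3.5, 0, 0, 0.5, 0, 0, 0],
)

```text
time: 15.02
tool_pos: [0.5628, 0.0023, 0.0465]
tcp_rot: [-3.14, -0.093, 0.002]
wrist_force: [0.2, 0.3, -1.0]
width: 0.453
grip_force: 57.0
```

Request:
move_arm(
  series=[3.5, 0, 0, 0, 0, 0, 0, 5.2, 0, 0, 0, 0, 0, 0, 5.2, 0, 0, 0, 0, 0, 0, 5.2, 0, 0, -2, 0, 0, 0, 5.2, 0, 0, -5, 0, 0, 0],
)

```text
time: 15.65
tool_pos: [0.561, 0.0034, 0.1158]
tcp_rot: [-3.14, -0.095, 0.009]
wrist_force: [-0.1, -0.4, 0.2]
width: 0.609
grip_force: 0.0
```

Request:
move_arm(
  series=[5.2, 0, 0, -5, 0, 0, 0, 8.5, 0, 0, 0, 0, 0, 0],
)

```text
time: 15.9
tool_pos: [0.5677, 0.0032, 0.1739]
tcp_rot: [3.139, 0.095, 0.019]
wrist_force: [-0.1, 0.3, -0.1]
width: 0.805
grip_force: 0.0
```

Run:
```python
from h import *
carts()
go((.5409,-.248,.16,1.5),(.5409,-.248,.009,1.5))
im=read_camera("wrist");cv2.imwrite("pics/w5.png",im[...,::-1])
```

```text
[415. 266.] xy [ 0.3995 -0.3801] ang -23.2 size [0.101, 0.054]
[365. 265.] xy [ 0.4047 -0.2382] ang -13.0 size [0.107, 0.062]
[448. 230.] xy [ 0.5012 -0.4765] ang -16.0 size [0.101, 0.055]
[366. 218.] xy [ 0.5386 -0.2447] ang 4.1 size [0.054, 0.1]
[412. 173.] xy [ 0.6682 -0.3813] ang 88.8 size [0.081, 0.077]
t 15.95 tcp [0.5657 0.0033 0.171 ] xax [0.998 0.061 0.007] yax [ 0.061 -0.998  0.001] w 0.884 f [-0.  -0.1 -0.4]
psi 3.5 q [-0.04  0.11  1.92  0.    1.11  1.47]
tilt [ 0.007 -0.   ]
turn z 2.0 shift [np.float64(-3.1), np.float64(25.1), np.float64(1.1)]
turn z -0.0 shift [np.float64(0.0), np.float64(0.0), np.float64(15.1)]
```

View pics/w5.png

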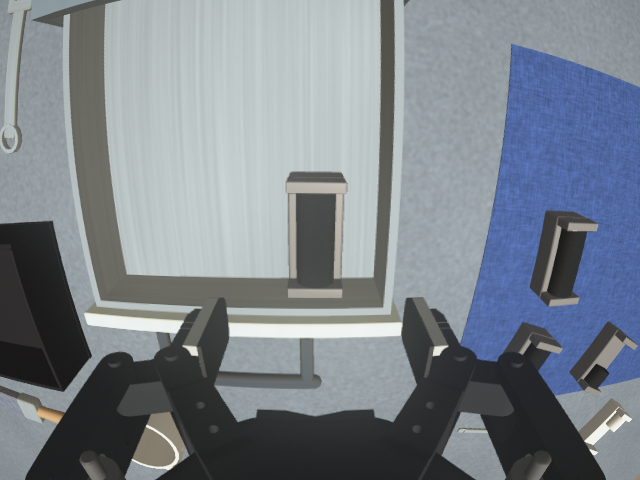

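Request:
move_arm(
  series=[8.5, -0.6, 5, 0, 0, 0, 1.5, 8.5, -0.6, 5, 0, 0, 0, 0, 8.5, -0.6, 5, 0, 0, 0, 0, 8.5, -0.5, 5, 0, 0, 0, 0, 8.5, -0.5, 5, 0, 0, 0, 0],
)

```text
time: 16.62
tool_pos: [0.5437, -0.2486, 0.165]
tcp_rot: [-3.139, -0.054, 0.005]
wrist_force: [0.8, 0.2, 0.3]
width: 0.994
grip_force: 0.0
```

Request:
move_arm(
  series=[8.5, 0, 0, 4, 0, 0, 0, 8.5, 0, 0, 4, 0, 0, 0, 8.5, 0, 0, 3, 0, 0, 0, 8.5, 0, 0, 0, 0, 0, 0, 8.5, 0, 0, 0, 0, 0, 0],
)

```text
time: 17.25
tool_pos: [0.5452, -0.2476, 0.0573]
tcp_rot: [-3.141, -0.054, 0.001]
wrist_force: [1.0, 0.4, 0.8]
width: 0.995
grip_force: 0.0
```

Run:
```python
from h import *
go((.5409,-.248,.010,2.5))
```

```text
t 17.25 tcp [ 0.5452 -0.2476  0.0573] xax [ 0.999  0.034 -0.   ] yax [ 0.034 -0.999 -0.   ] w 0.995 f [1.  0.4 0.8]
psi 2.0 q [-0.47  0.3   1.93 -0.    0.92  1.07]
tilt [-0.  0.]
turn z -0.5 shift [np.float64(-0.4), np.float64(0.0), np.float64(4.7)]
```

Request:
move_arm(
  series=[8.5, -0.4, 0, 3, 0, 0, 0, 8.5, 0, 0, 1.5, 0, 0, 0, 3.5, 0, 0, 0, 0, 0, 0, 3.5, 0, 0, 0, 0, 0, 0, 3.5, 0, 0, 0, 0, 0, 0],
)

```text
time: 17.88
tool_pos: [0.5427, -0.2483, 0.0141]
tcp_rot: [3.14, 0.054, 0.004]
wrist_force: [1.1, -1.2, -1.9]
width: 0.455
grip_force: 52.5
```

Request:
move_arm(
  series=[3.5, 0, 0, 0, 0, 0, 0, 3.5, 0, 0, 0, 0, 0, 0, 3.5, 0, 0, -2, 0, 0, 0, 3.5, 0, 0, -6, 0, 0, 0, 3.5, 0, 0, -6, 0, 0, 0],
)

```text
time: 18.5
tool_pos: [0.5402, -0.2475, 0.1535]
tcp_rot: [-3.14, -0.054, 0.003]
wrist_force: [1.5, -1.3, -2.1]
width: 0.452
grip_force: 52.6
```

Request:
move_arm(
  series=[3.5, 0, 0, -2, 0, 0, 0, 3.5, 0, 0, 0, 0, 0, 0],
)

```text
time: 18.75
tool_pos: [0.542, -0.2483, 0.1743]
tcp_rot: [3.139, 0.054, 0.005]
wrist_force: [-0.1, 0.1, -2.5]
width: 0.457
grip_force: 52.7
```

Run:
```python
from h import *
a=slot(.12,.0)
go((*a,.17,3.5),(*a,.046,3.5))
```

```text
t 18.75 tcp [ 0.542  -0.2483  0.1743] xax [0.999 0.034 0.003] yax [ 0.034 -0.999  0.002] w 0.457 f [-0.1  0.1 -2.5]
psi 2.0 q [-0.47  0.16  1.85 -0.    1.13  1.07]
tilt [ 0.003 -0.002]
turn z -1.5 shift [np.float64(10.1), np.float64(-31.3), np.float64(0.4)]
turn z -0.0 shift [np.float64(0.0), np.float64(0.0), np.float64(12.4)]
```

Request:
move_arm(
  series=[3.5, 0, 0, 0, 0, 0, -1.5, 3.5, 1.7, -5.2, 0, 0, 0, 0, 3.5, 1.7, -5.2, 0, 0, 0, 0, 3.5, 1.7, -5.2, 0, 0, 0, 0, 3.5, 1.7, -5.2, 0, 0, 0, 0],
)

```text
time: 19.38
tool_pos: [0.5946, -0.0343, 0.1686]
tcp_rot: [-3.139, -0.096, 0.009]
wrist_force: [1.0, -0.2, -1.0]
width: 0.455
grip_force: 52.6
```

Request:
move_arm(
  series=[3.5, 1.7, -5.2, 0, 0, 0, 0, 3.5, 1.6, -5.3, 0, 0, 0, 0, 3.5, 0, 0, 0, 0, 0, 0, 3.5, 0, 0, 4, 0, 0, 0, 3.5, 0, 0, 4, 0, 0, 0],
)

```text
time: 20.0
tool_pos: [0.6216, 0.07, 0.0893]
tcp_rot: [3.139, 0.097, -0.005]
wrist_force: [0.2, -0.4, -2.6]
width: 0.456
grip_force: 52.6
```

Request:
move_arm(
  series=[3.5, 0, 0, 2.5, 0, 0, 0, 3.5, 0, 0, 1.5, 0, 0, 0, 3.5, 0, 0, 0.7, 0, 0, 0, 3.5, 0, 0, 0, 0, 0, 0],
)

```text
time: 20.5
tool_pos: [0.6231, 0.0704, 0.0451]
tcp_rot: [3.14, 0.095, -0.001]
wrist_force: [0.2, -0.3, -0.5]
width: 0.457
grip_force: 52.5
```

Request:
move_arm(
  series=[5.2, 0, 0, 0, 0, 0, 0, 5.2, 0, 0, 0, 0, 0, 0, 5.2, 0, 0, -3, 0, 0, 0, 5.2, 0, 0, -5, 0, 0, 0, 7, 0, 0, -5, 0, 0, 0],
)

```text
time: 21.12
tool_pos: [0.6233, 0.0708, 0.1775]
tcp_rot: [-3.14, -0.095, -0.002]
wrist_force: [0.7, -0.5, 0.0]
width: 0.801
grip_force: 0.0
```

Run:
```python
from h import *
carts()
go((.4117,-.2402,.17,-19),(.4117,-.2402,.012,-19))
im=read_camera("wrist");cv2.imwrite("pics/w6.png",im[...,::-1])
```

```text
[415. 266.] xy [ 0.3985 -0.38  ] ang -23.2 size [0.104, 0.055]
[366. 264.] xy [ 0.4068 -0.2395] ang -15.7 size [0.101, 0.057]
[447. 230.] xy [ 0.5011 -0.4764] ang -15.5 size [0.102, 0.056]
[412. 173.] xy [ 0.6682 -0.3813] ang 88.8 size [0.081, 0.077]
t 21.175 tcp [0.6279 0.0712 0.1865] xax [0.998 0.061 0.014] yax [ 0.061 -0.998 -0.   ] w 0.817 f [ 1.7 -0.3  5.1]
psi 3.5 q [ 0.07  0.21  1.77 -0.    1.15  1.58]
tilt [0.014 0.001]
turn z 22.5 shift [np.float64(-10.3), np.float64(36.5), np.float64(1.7)]
turn z 0 shift [np.float64(0.0), np.float64(-0.0), np.float64(15.8)]
```

View pics/w6.png

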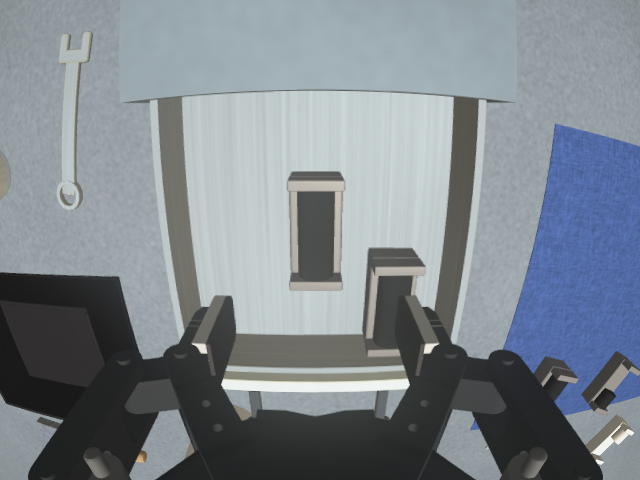

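Request:
move_arm(
  series=[8.5, 0, 0, 0, 0, 0, 7.5, 8.5, 0, 0, 0, 0, 0, 7.5, 8.5, 0, 0, 0, 0, 0, 7.5, 8.5, -1.4, 5.2, 0, 0, 0, 0, 8.5, -1.4, 5.2, 0, 0, 0, 0],
)

```text
time: 21.85
tool_pos: [0.5624, -0.019, 0.1756]
tcp_rot: [3.099, -0.516, 0.002]
wrist_force: [-0.3, -0.5, 0.7]
width: 0.994
grip_force: 0.0
```

Request:
move_arm(
  series=[8.5, -1.4, 5.2, 0, 0, 0, 0, 8.5, -1.4, 5.2, 0, 0, 0, 0, 8.5, -1.4, 5.2, 0, 0, 0, 0, 8.5, -1.4, 5.2, 0, 0, 0, 0, 8.5, -1.4, 5.2, 0, 0, 0, 0],
)

```text
time: 22.48
tool_pos: [0.4109, -0.2428, 0.1759]
tcp_rot: [3.098, -0.519, 0.003]
wrist_force: [0.9, -0.9, 0.1]
width: 0.993
grip_force: 0.0
```

Request:
move_arm(
  series=[8.5, 0, 0, 4, 0, 0, 0, 8.5, 0, 0, 4, 0, 0, 0, 8.5, 0, 0, 3, 0, 0, 0, 8.5, 0, 0, 0, 0, 0, 0, 8.5, 0, 0, 0, 0, 0, 0],
)

```text
time: 23.1
tool_pos: [0.4127, -0.2419, 0.0666]
tcp_rot: [3.098, -0.519, 0.003]
wrist_force: [0.3, 0.3, 1.2]
width: 0.995
grip_force: 0.0
```

Run:
```python
from h import *
go((.4105,-.2402,.012,-18.5))
```

```text
t 23.1 tcp [ 0.4127 -0.2419  0.0666] xax [ 0.945 -0.326  0.002] yax [-0.326 -0.945  0.   ] w 0.995 f [0.3 0.3 1.2]
psi -19.0 q [-0.58  0.07  2.18  0.    0.89  1.32]
tilt [ 0.002 -0.001]
turn z -0.5 shift [np.float64(-0.3), np.float64(-0.1), np.float64(5.5)]
```

Request:
move_arm(
  series=[8.5, -0.2, -0.1, 3, 0, 0, 0, 8.5, 0, 0, 2.4, 0, 0, 0, 3.5, 0, 0, 0, 0, 0, 0, 3.5, 0, 0, 0, 0, 0, 0, 3.5, 0, 0, 0, 0, 0, 0],
)

```text
time: 23.72
tool_pos: [0.4121, -0.241, 0.0136]
tcp_rot: [3.097, -0.519, 0.006]
wrist_force: [0.6, -0.2, -0.3]
width: 0.457
grip_force: 50.6
```

Request:
move_arm(
  series=[3.5, 0, 0, 0, 0, 0, 0, 3.5, 0, 0, 0, 0, 0, 0, 3.5, 0, 0, -2, 0, 0, 0, 3.5, 0, 0, -6, 0, 0, 0, 3.5, 0, 0, -6, 0, 0, 0],
)

```text
time: 24.35
tool_pos: [0.4096, -0.2394, 0.1527]
tcp_rot: [-3.098, 0.519, 0.001]
wrist_force: [0.2, -1.2, -1.9]
width: 0.454
grip_force: 50.9
```

Request:
move_arm(
  series=[3.5, 0, 0, -2, 0, 0, 0, 3.5, 0, 0, 0, 0, 0, 0],
)

```text
time: 24.6
tool_pos: [0.4117, -0.2408, 0.1742]
tcp_rot: [3.096, -0.519, 0.009]
wrist_force: [0.4, -0.7, -2.0]
width: 0.457
grip_force: 51.0
```

Run:
```python
from h import *
a=slot(.07,.064)
go((*a,.17,3.5),(*a,.046,3.5))
```

```text
t 24.6 tcp [ 0.4117 -0.2408  0.1742] xax [ 0.945 -0.326  0.006] yax [-0.326 -0.945  0.002] w 0.457 f [ 0.4 -0.7 -2. ]
psi -19.0 q [-0.58 -0.07  2.09 -0.    1.11  1.32]
tilt [ 0.005 -0.003]
turn z -22.5 shift [np.float64(18.1), np.float64(-36.1), np.float64(0.4)]
turn z -0.0 shift [np.float64(0.0), np.float64(0.0), np.float64(12.4)]
```

Request:
move_arm(
  series=[3.5, 0, 0, 0, 0, 0, -7.5, 3.5, 0, 0, 0, 0, 0, -7.5, 3.5, 0, 0, 0, 0, 0, -7.5, 3.5, 2.6, -5.1, 0, 0, 0, 0, 3.5, 2.6, -5.1, 0, 0, 0, 0],
)

```text
time: 25.22
tool_pos: [0.4548, -0.1339, 0.1691]
tcp_rot: [-3.139, -0.091, 0.005]
wrist_force: [0.4, -0.2, -1.4]
width: 0.46
grip_force: 51.0
```

Request:
move_arm(
  series=[3.5, 2.6, -5.1, 0, 0, 0, 0, 3.5, 2.6, -5.1, 0, 0, 0, 0, 3.5, 2.6, -5.1, 0, 0, 0, 0, 3.5, 2.6, -5.1, 0, 0, 0, 0, 3.5, 2.5, -5.2, 0, 0, 0, 0],
)

```text
time: 25.85
tool_pos: [0.5683, 0.13, 0.1687]
tcp_rot: [3.139, 0.095, -0.006]
wrist_force: [1.5, -0.6, -1.1]
width: 0.461
grip_force: 51.0
```

Request:
move_arm(
  series=[3.5, 0, 0, 0, 0, 0, 0, 3.5, 0, 0, 4, 0, 0, 0, 3.5, 0, 0, 0, 0, 0, 0],
)

```text
time: 26.22
tool_pos: [0.5644, 0.1271, 0.1259]
tcp_rot: [3.138, 0.095, -0.018]
wrist_force: [-0.9, -0.2, -1.5]
width: 0.458
grip_force: 51.1
```

Run:
```python
from h import *
a=slot(.07,.064)
go((*a,.046,3.5))
carts()
```

```text
t 26.225 tcp [0.5644 0.1271 0.1259] xax [ 0.998  0.06  -0.011] yax [ 0.06  -0.998  0.002] w 0.458 f [-0.9 -0.2 -1.5]
psi 3.5 q [ 0.18  0.19  1.92 -0.    1.05  1.69]
tilt [-0.011 -0.002]
turn z -0.0 shift [np.float64(0.6), np.float64(-0.3), np.float64(8.0)]
[416. 266.] xy [ 0.4    -0.3804] ang -23.2 size [0.1, 0.054]
[448. 229.] xy [ 0.5015 -0.4769] ang -16.5 size [0.102, 0.056]
[412. 173.] xy [ 0.6682 -0.3813] ang 88.8 size [0.081, 0.077]
```

Request:
move_arm(
  series=[3.5, 0, -0.2, 4, 0, 0, 0, 3.5, 0, 0, 2.5, 0, 0, 0, 3.5, 0, 0, 1.4, 0, 0, 0, 3.5, 0, 0, 0.2, 0, 0, 0, 3.5, 0, 0, 0, 0, 0, 0],
)

```text
time: 26.9
tool_pos: [0.5701, 0.1304, 0.0515]
tcp_rot: [-3.14, -0.094, -0.003]
wrist_force: [-0.1, -0.5, -1.7]
width: 0.456
grip_force: 51.1
```

Request:
move_arm(
  series=[5.2, 0, 0, 0, 0, 0, 0, 5.2, 0, 0, 0, 0, 0, 0, 5.2, 0, 0, -3, 0, 0, 0, 5.2, 0, 0, -5, 0, 0, 0, 7, 0, 0, -5, 0, 0, 0],
)

```text
time: 27.52
tool_pos: [0.569, 0.1305, 0.1819]
tcp_rot: [-3.14, -0.095, -0.0]
wrist_force: [0.3, 0.1, -0.3]
width: 0.805
grip_force: 0.0
```

Run:
```python
from h import *
go((.4016,-.3748,.17,-23.5),(.4016,-.3748,.012,-23.5))
```

```text
t 27.525 tcp [0.569  0.1305 0.1819] xax [0.998 0.061 0.   ] yax [ 0.061 -0.998 -0.   ] w 0.805 f [ 0.3  0.1 -0.3]
psi 3.5 q [0.18 0.14 1.87 0.   1.14 1.69]
tilt [0. 0.]
turn z 27.0 shift [np.float64(4.8), np.float64(53.0), np.float64(1.2)]
turn z -0.0 shift [np.float64(0.0), np.float64(-0.0), np.float64(15.8)]
```

Request:
move_arm(
  series=[8.5, 0, 0, 0, 0, 0, 9, 8.5, 0, 0, 0, 0, 0, 9, 8.5, 0, 0, 0, 0, 0, 9, 8.5, 0.5, 5.3, 0, 0, 0, 0, 8.5, 0.5, 5.3, 0, 0, 0, 0],
)

```text
time: 28.15
tool_pos: [0.536, 0.0287, 0.181]
tcp_rot: [-3.076, 0.637, -0.002]
wrist_force: [0.7, -0.4, -0.7]
width: 0.993
grip_force: 0.0
```

Request:
move_arm(
  series=[8.5, 0.5, 5.3, 0, 0, 0, 0, 8.5, 0.5, 5.3, 0, 0, 0, 0, 8.5, 0.5, 5.3, 0, 0, 0, 0, 8.5, 0.5, 5.3, 0, 0, 0, 0, 8.5, 0.5, 5.3, 0, 0, 0, 0],
)

```text
time: 28.78
tool_pos: [0.4527, -0.2253, 0.1812]
tcp_rot: [3.075, -0.64, 0.003]
wrist_force: [0.3, -1.3, -0.5]
width: 0.994
grip_force: 0.0
```

Request:
move_arm(
  series=[8.5, 0.5, 5.3, 0, 0, 0, 0, 8.5, 0.5, 5.3, 0, 0, 0, 0, 8.5, 0.4, 5.3, 0, 0, 0, 0, 8.5, 0, 0, 4, 0, 0, 0, 8.5, 0, 0, 4, 0, 0, 0],
)

```text
time: 29.4
tool_pos: [0.4027, -0.3768, 0.1008]
tcp_rot: [3.073, -0.643, 0.004]
wrist_force: [-0.8, -0.0, -0.7]
width: 1.0
grip_force: 0.0
```

Request:
move_arm(
  series=[8.5, 0, 0, 3, 0, 0, 0, 8.5, 0, 0, 0, 0, 0, 0, 8.5, 0, 0, 0, 0, 0, 0],
)

```text
time: 29.78
tool_pos: [0.4033, -0.3758, 0.0717]
tcp_rot: [3.074, -0.64, 0.003]
wrist_force: [-0.1, -0.3, 0.1]
width: 0.999
grip_force: 0.0
```

Run:
```python
from h import *
go((.4016,-.3748,.012,-23.5))
carts()
```

```text
t 29.775 tcp [ 0.4033 -0.3758  0.0717] xax [ 0.917 -0.399  0.002] yax [-0.399 -0.917  0.001] w 0.999 f [-0.1 -0.3  0.1]
psi -23.5 q [-0.8   0.19  2.02 -0.    0.92  1.19]
tilt [ 0.002 -0.002]
turn z -0.0 shift [np.float64(-0.2), np.float64(-0.0), np.float64(6.0)]
[423. 259.] xy [ 0.4176 -0.4028] ang -53.4 size [0.324, 0.142]
[412. 173.] xy [ 0.6683 -0.3799] ang 88.8 size [0.078, 0.077]
```

Request:
move_arm(
  series=[8.5, -0.2, 0, 3.5, 0, 0, 0, 8.5, 0, 0, 2.4, 0, 0, 0, 3.5, 0, 0, 0, 0, 0, 0, 3.5, 0, 0, 0, 0, 0, 0, 3.5, 0, 0, 0, 0, 0, 0],
)

```text
time: 30.45
tool_pos: [0.4022, -0.3759, 0.0138]
tcp_rot: [3.073, -0.64, 0.006]
wrist_force: [1.5, -1.1, -1.2]
width: 0.458
grip_force: 52.2
```

Request:
move_arm(
  series=[3.5, 0, 0, 0, 0, 0, 0, 3.5, 0, 0, 0, 0, 0, 0, 3.5, 0, 0, -2, 0, 0, 0, 3.5, 0, 0, -6, 0, 0, 0, 3.5, 0, 0, -6, 0, 0, 0],
)

```text
time: 31.08
tool_pos: [0.4, -0.3736, 0.1523]
tcp_rot: [-3.075, 0.641, 0.002]
wrist_force: [1.3, -1.3, -2.0]
width: 0.458
grip_force: 52.3
```

Request:
move_arm(
  series=[3.5, 0, 0, -4, 0, 0, 0, 3.5, 0, 0, 0, 0, 0, 0],
)

```text
time: 31.32
tool_pos: [0.4028, -0.3764, 0.1966]
tcp_rot: [3.07, -0.64, 0.013]
wrist_force: [0.5, 0.0, -1.7]
width: 0.452
grip_force: 52.4
```

Run:
```python
from h import *
go((.437,.312,.2,16),(.437,.312,.03,16))
```

```text
t 31.325 tcp [ 0.4028 -0.3764  0.1966] xax [ 0.917 -0.399  0.009] yax [-0.399 -0.917  0.004] w 0.452 f [ 0.5  0.  -1.7]
psi -23.5 q [-0.8   0.06  1.92  0.    1.15  1.18]
tilt [ 0.007 -0.007]
turn z -39.5 shift [np.float64(22.3), np.float64(-65.2), np.float64(-0.3)]
turn z 0 shift [np.float64(0.0), np.float64(0.0), np.float64(17.0)]
```

Request:
move_arm(
  series=[3.5, 0, 0, 0, 0, 0, -9.9, 3.5, 0, 0, 0, 0, 0, -9.9, 3.5, 0, 0, 0, 0, 0, -9.9, 3.5, 0, 0, 0, 0, 0, -9.8, 3.5, 3, -5.2, 0, 0, 0, 0],
)

```text
time: 31.95
tool_pos: [0.4142, -0.3174, 0.1896]
tcp_rot: [-3.111, -0.431, 0.002]
wrist_force: [1.3, 0.7, -2.0]
width: 0.451
grip_force: 52.3
```

Request:
move_arm(
  series=[3.5, 3, -5.2, 0, 0, 0, 0, 3.5, 3, -5.2, 0, 0, 0, 0, 3.5, 3, -5.2, 0, 0, 0, 0, 3.5, 3, -5.2, 0, 0, 0, 0, 3.5, 3, -5.2, 0, 0, 0, 0],
)

```text
time: 32.58
tool_pos: [0.4867, -0.0227, 0.1896]
tcp_rot: [-3.111, -0.436, 0.004]
wrist_force: [0.9, -0.2, -2.1]
width: 0.457
grip_force: 52.3
```

Request:
move_arm(
  series=[3.5, 0.7, -5.7, 0, 0, 0, 0, 3.5, 0.7, -5.7, 0, 0, 0, 0, 3.5, 0.7, -5.7, 0, 0, 0, 0, 3.5, 0.7, -5.7, 0, 0, 0, 0, 3.5, 0.7, -5.7, 0, 0, 0, 0],
)

```text
time: 33.2
tool_pos: [0.4413, 0.2601, 0.1895]
tcp_rot: [3.11, 0.436, -0.004]
wrist_force: [0.5, -0.4, -1.8]
width: 0.453
grip_force: 52.3
```

Request:
move_arm(
  series=[3.5, 0.7, -5.5, 0, 0, 0, 0, 3.5, 0, 0, 0, 0, 0, 0, 3.5, 0, 0, 0, 0, 0, 0],
)

```text
time: 33.58
tool_pos: [0.4336, 0.3129, 0.1896]
tcp_rot: [3.109, 0.438, -0.004]
wrist_force: [0.3, -0.7, -0.9]
width: 0.456
grip_force: 52.3
```

Run:
```python
from h import *
im=read_camera("wrist");cv2.imwrite("pics/w7.png",im[...,::-1])
go((.437,.312,.03,16))
```

```text
t 33.625 tcp [0.434  0.3124 0.1899] xax [ 0.961  0.275 -0.002] yax [ 0.275 -0.961  0.001] w 0.452 f [ 1.2 -0.1 -0.5]
psi 16.0 q [ 0.58  0.04  1.96 -0.    1.15  1.87]
tilt [-0.002 -0.002]
turn z -0.0 shift [np.float64(0.3), np.float64(0.1), np.float64(16.0)]
```

View pics/w7.png

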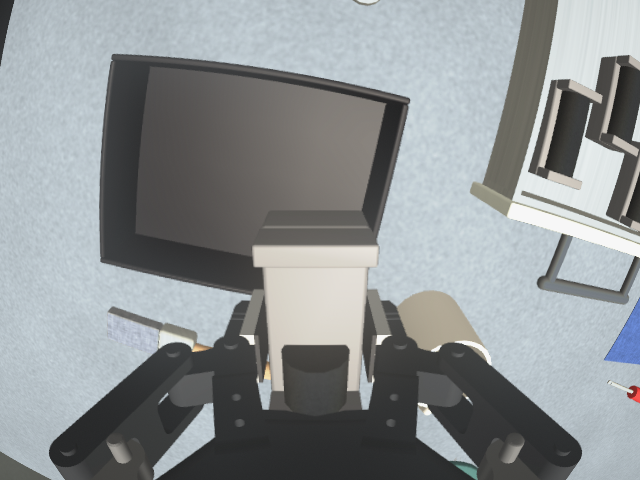

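Run:
```python
from h import *
w=cast("wrist",[[112,57],[408,101],[101,260]],.07)[:,:2];print(w.round(3),"ctr",w[1:].mean(0).round(4))
f=cast("wrist",[[150,67],[386,104],[136,235]],.005)[:,:2];print(f.round(3),f[1:].mean(0).round(4))
```

```text
[[0.519 0.493]
 [0.538 0.277]
 [0.355 0.479]] ctr [0.4464 0.3779]
[[0.517 0.49 ]
 [0.535 0.279]
 [0.355 0.476]] [0.4449 0.3773]
```

Request:
move_arm(
  series=[3.5, 1.9, -1.6, 0, 0, 0, 0, 3.5, 0, 0, 4, 0, 0, 0, 3.5, 0, 0, 4, 0, 0, 0, 3.5, 0, 0, 4, 0, 0, 0, 3.5, 0, 0, 2.6, 0, 0, 0],
)

```text
time: 34.25
tool_pos: [0.4477, 0.3314, 0.0428]
tcp_rot: [3.11, 0.432, -0.005]
wrist_force: [0.5, 0.3, -1.5]
width: 0.451
grip_force: 52.3
```

Request:
move_arm(
  series=[3.5, 0, 0, 1.6, 0, 0, 0, 3.5, 0, 0, 0, 0, 0, 0, 5.2, 0, 0, 0, 0, 0, 0, 5.2, 0, 0, 0, 0, 0, 0, 5.2, 0, 0, -3, 0, 0, 0],
)

```text
time: 34.88
tool_pos: [0.4472, 0.3335, 0.0585]
tcp_rot: [3.11, 0.436, -0.005]
wrist_force: [-1.0, 0.8, -0.5]
width: 0.605
grip_force: 0.0
```

Request:
move_arm(
  series=[5.2, 0, 0, -5, 0, 0, 0, 5.2, 0, 0, -5, 0, 0, 0, 8.5, 0, 0, -4, 0, 0, 0, 8.5, 0, 0, 0, 0, 0, 0],
)

```text
time: 35.38
tool_pos: [0.4515, 0.3365, 0.2057]
tcp_rot: [-3.106, -0.436, -0.016]
wrist_force: [-0.7, -0.0, 1.1]
width: 0.988
grip_force: 0.0
```

Run:
```python
from h import *
go((.49,0,.19,0),(.502,-.4725,.17,-15.5),(.502,-.4725,.012,-15.5))
carts()
im=read_camera("wrist");cv2.imwrite("pics/w8.png",im[...,::-1])
```

```text
t 35.375 tcp [0.4515 0.3365 0.2057] xax [0.961 0.275 0.011] yax [ 0.275 -0.961 -0.004] w 0.988 f [-0.7 -0.   1.1]
psi 16.0 q [ 0.6   0.07  1.89 -0.    1.17  1.89]
tilt [0.01  0.006]
turn z 16.0 shift [np.float64(3.8), np.float64(33.7), np.float64(1.6)]
turn z 15.5 shift [np.float64(13.8), np.float64(45.2), np.float64(2.0)]
turn z -0.0 shift [np.float64(0.0), np.float64(-0.0), np.float64(15.8)]
[448. 230.] xy [ 0.5012 -0.4766] ang -18.4 size [0.1, 0.056]
[412. 173.] xy [ 0.6682 -0.3828] ang 88.8 size [0.084, 0.077]
```

View pics/w8.png

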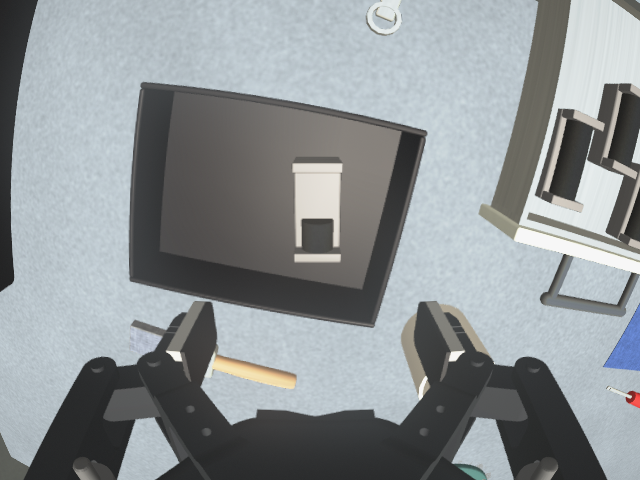

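Request:
move_arm(
  series=[8.5, -0.9, 5.6, 0.3, 0, 0, 0, 8.5, -0.9, 5.6, 0.3, 0, 0, 0, 8.5, -0.9, 5.6, 0.3, 0, 0, 0, 8.5, -0.9, 5.6, 0.3, 0, 0, 0, 8.5, -0.9, 5.6, 0.3, 0, 0, 0],
)

```text
time: 36.1
tool_pos: [0.4809, 0.051, 0.1823]
tcp_rot: [-3.111, -0.437, 0.005]
wrist_force: [0.9, 0.1, 0.1]
width: 0.998
grip_force: 0.0
```

Request:
move_arm(
  series=[8.5, -0.9, 5.6, 0, 0, 0, 0, 8.5, 0, 0, 0, 0, 0, 10.5, 8.5, 0, 0, 0, 0, 0, 10.5, 8.5, 0, 0, 0, 0, 0, 10.5, 8.5, 1.5, 5, 0, 0, 0, 0],
)

```text
time: 36.72
tool_pos: [0.4889, -0.054, 0.1822]
tcp_rot: [-3.112, 0.42, 0.005]
wrist_force: [0.4, -0.6, 0.6]
width: 0.996
grip_force: 0.0
```

Request:
move_arm(
  series=[8.5, 1.5, 5, 0, 0, 0, 0, 8.5, 1.5, 5, 0, 0, 0, 0, 8.5, 1.5, 5, 0, 0, 0, 0, 8.5, 1.5, 5, 0, 0, 0, 0, 8.5, 1.5, 5, 0, 0, 0, 0],
)

```text
time: 37.35
tool_pos: [0.4941, -0.3176, 0.182]
tcp_rot: [-3.111, 0.425, 0.005]
wrist_force: [0.0, -0.5, 0.3]
width: 0.993
grip_force: 0.0
```

Request:
move_arm(
  series=[8.5, 1.5, 5, 0, 0, 0, 0, 8.5, 1.5, 5, 0, 0, 0, 0, 8.5, 1.5, 5, 0, 0, 0, 0, 8.5, 0, 0, 0, 0, 0, 0, 8.5, 0, 0, 0, 0, 0, 0],
)

```text
time: 37.98
tool_pos: [0.4976, -0.4722, 0.182]
tcp_rot: [-3.11, 0.425, 0.005]
wrist_force: [-0.2, 0.1, 0.0]
width: 0.997
grip_force: 0.0
```

Run:
```python
from h import *
go((.502,-.4725,.012,-16))
```

```text
t 37.975 tcp [ 0.4976 -0.4722  0.182 ] xax [ 0.963 -0.268 -0.003] yax [-0.268 -0.963 -0.002] w 0.997 f [-0.2  0.1  0. ]
psi -15.6 q [-0.8   0.32  1.63  0.    1.19  1.05]
tilt [-0.003  0.003]
turn z 0.4 shift [np.float64(0.4), np.float64(-0.1), np.float64(17.0)]
```

Request:
move_arm(
  series=[8.5, 0.4, -0.1, 4, 0, 0, 0, 8.5, 0, 0, 4, 0, 0, 0, 8.5, 0, 0, 4, 0, 0, 0, 8.5, 0, 0, 3, 0, 0, 0, 8.5, 0, 0, 1.9, 0, 0, 0],
)

```text
time: 38.6
tool_pos: [0.5019, -0.4705, 0.0129]
tcp_rot: [-3.111, 0.422, 0.005]
wrist_force: [0.7, 0.5, 0.7]
width: 1.0
grip_force: 0.0
```

Request:
move_arm(
  series=[3.5, 0, 0, 0, 0, 0, 0, 3.5, 0, 0, 0, 0, 0, 0, 3.5, 0, 0, 0, 0, 0, 0, 3.5, 0, 0, 0, 0, 0, 0, 3.5, 0, 0, 0, 0, 0, 0],
)

```text
time: 39.22
tool_pos: [0.5041, -0.4746, 0.0177]
tcp_rot: [3.111, -0.425, 0.005]
wrist_force: [0.2, 0.5, 6.7]
width: 0.452
grip_force: 53.0
```

Request:
move_arm(
  series=[3.5, 0, 0, -2, 0, 0, 0, 3.5, 0, 0, -6, 0, 0, 0, 3.5, 0, 0, -6, 0, 0, 0, 3.5, 0, 0, -4, 0, 0, 0, 3.5, 0, 0, 0, 0, 0, 0],
)

```text
time: 39.85
tool_pos: [0.5047, -0.4757, 0.2018]
tcp_rot: [3.106, -0.424, 0.012]
wrist_force: [0.0, -0.2, -2.4]
width: 0.455
grip_force: 52.1
```

Run:
```python
from h import *
go((.49,-.02,.19,16),(.442,.418,.19,16))
```

```text
t 39.85 tcp [ 0.5047 -0.4757  0.2018] xax [ 0.963 -0.268  0.009] yax [-0.268 -0.963  0.005] w 0.455 f [ 0.  -0.2 -2.4]
psi -15.5 q [-0.79  0.32  1.61 -0.    1.21  1.05]
tilt [ 0.007 -0.007]
turn z -31.5 shift [np.float64(11.1), np.float64(-44.2), np.float64(1.2)]
turn z 0 shift [np.float64(7.5), np.float64(-43.4), np.float64(-0.0)]
```

Request:
move_arm(
  series=[3.5, 0, 0, 0, 0, 0, -10.5, 3.5, 0, 0, 0, 0, 0, -10.5, 3.5, 0, 0, 0, 0, 0, -10.5, 3.5, 1.4, -5.5, 0, 0, 0, 0, 3.5, 1.4, -5.5, 0, 0, 0, 0],
)

```text
time: 40.48
tool_pos: [0.4976, -0.3581, 0.1922]
tcp_rot: [-3.108, -0.433, 0.005]
wrist_force: [0.8, 0.5, -1.6]
width: 0.452
grip_force: 52.1
```

Request:
move_arm(
  series=[3.5, 1.4, -5.5, 0, 0, 0, 0, 3.5, 1.4, -5.5, 0, 0, 0, 0, 3.5, 1.4, -5.5, 0, 0, 0, 0, 3.5, 1.4, -5.5, 0, 0, 0, 0, 3.5, 1.4, -5.5, 0, 0, 0, 0],
)

```text
time: 41.1
tool_pos: [0.489, -0.0743, 0.1931]
tcp_rot: [-3.11, -0.435, 0.005]
wrist_force: [1.3, 0.7, -2.1]
width: 0.454
grip_force: 52.1
```

Request:
move_arm(
  series=[3.5, 1.4, -5.5, 0, 0, 0, 0, 3.5, 0.9, -5.4, 0, 0, 0, 0, 3.5, 0.9, -5.4, 0, 0, 0, 0, 3.5, 0.9, -5.4, 0, 0, 0, 0, 3.5, 0.9, -5.4, 0, 0, 0, 0],
)

```text
time: 41.72
tool_pos: [0.4625, 0.199, 0.1932]
tcp_rot: [3.11, 0.436, -0.005]
wrist_force: [0.6, -0.5, -2.2]
width: 0.455
grip_force: 52.1
```

Request:
move_arm(
  series=[3.5, 0.9, -5.4, 0, 0, 0, 0, 3.5, 0.9, -5.4, 0, 0, 0, 0, 3.5, 0.9, -5.4, 0, 0, 0, 0, 3.5, 0.9, -5.4, 0, 0, 0, 0, 3.5, 0, 0, 0, 0, 0, 0],
)

```text
time: 42.35
tool_pos: [0.4377, 0.418, 0.1928]
tcp_rot: [3.109, 0.443, -0.005]
wrist_force: [0.1, -1.0, -3.0]
width: 0.451
grip_force: 52.2
```

Run:
```python
from h import *
go((.442,.418,.025,16))
```

```text
t 42.35 tcp [0.4377 0.418  0.1928] xax [ 0.96   0.279 -0.003] yax [ 0.279 -0.96   0.001] w 0.451 f [ 0.1 -1.  -3. ]
psi 16.2 q [0.72 0.17 1.81 0.   1.17 2.01]
tilt [-0.003 -0.001]
turn z 0.2 shift [np.float64(0.4), np.float64(0.1), np.float64(16.8)]
```

Request:
move_arm(
  series=[3.5, 0.4, 0, 4, 0, 0, 0, 3.5, 0, 0, 4, 0, 0, 0, 3.5, 0, 0, 4, 0, 0, 0, 3.5, 0, 0, 3, 0, 0, 0, 3.5, 0, 0, 1.7, 0, 0, 0],
)

```text
time: 42.98
tool_pos: [0.4415, 0.4138, 0.0247]
tcp_rot: [3.108, 0.435, -0.008]
wrist_force: [-0.0, -0.1, -2.3]
width: 0.455
grip_force: 52.2
```

Request:
move_arm(
  series=[3.5, 0, 0, 0, 0, 0, 0, 5.2, 0, 0, 0, 0, 0, 0, 5.2, 0, 0, 0, 0, 0, 0, 5.2, 0, 0, -3, 0, 0, 0, 5.2, 0, 0, -5, 0, 0, 0],
)

```text
time: 43.6
tool_pos: [0.4428, 0.416, 0.1085]
tcp_rot: [3.11, 0.436, -0.003]
wrist_force: [-0.5, 0.6, 0.8]
width: 0.61
grip_force: 0.0
```

Request:
move_arm(
  series=[5.2, 0, 0, -5, 0, 0, 0, 3.5, 0, 0, -4, 0, 0, 0, 3.5, 0, 0, 0, 0, 0, 0],
)

```text
time: 43.98
tool_pos: [0.4465, 0.4193, 0.2055]
tcp_rot: [-3.104, -0.436, -0.016]
wrist_force: [0.1, -0.1, 0.1]
width: 0.407
grip_force: 0.0
```

Run:
```python
from h import *
im=read_camera("wrist");cv2.imwrite("pics/w9.png",im[...,::-1])
go((.447,.059,.2,93.5))
```

```text
t 44.025 tcp [0.4452 0.4181 0.2023] xax [0.961 0.275 0.007] yax [ 0.275 -0.961 -0.003] w 0.406 f [-1.4  0.   0.6]
psi 16.0 q [ 0.71  0.16  1.79 -0.    1.18  2.01]
tilt [0.006 0.005]
turn z -77.5 shift [np.float64(-35.9), np.float64(-2.0), np.float64(0.2)]
```

View pics/w9.png

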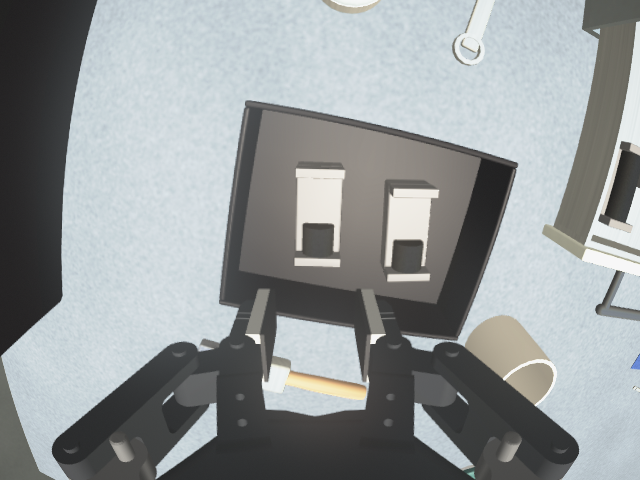

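Request:
move_arm(
  series=[3.5, 0, 0, 0, 0, 0, -9.7, 3.5, 0, 0, 0, 0, 0, -9.7, 3.5, 0, 0, 0, 0, 0, -9.7, 3.5, 0, 0, 0, 0, 0, -9.7, 3.5, 0, 0, 0, 0, 0, -9.7],
)

```text
time: 44.65
tool_pos: [0.4428, 0.4159, 0.1966]
tcp_rot: [2.652, 1.683, -0.004]
wrist_force: [-0.3, 0.1, 0.6]
width: 0.411
grip_force: 0.0
```

Request:
move_arm(
  series=[3.5, 0, 0, 0, 0, 0, -9.7, 3.5, 0, 0, 0, 0, 0, -9.7, 3.5, 0, 0, 0, 0, 0, -9.6, 3.5, -5.1, -0.3, 0, 0, 0, 0, 3.5, -5.1, -0.3, 0, 0, 0, 0],
)

```text
time: 45.28
tool_pos: [0.4428, 0.3132, 0.1966]
tcp_rot: [-2.151, -2.289, 0.004]
wrist_force: [1.3, -1.1, 0.9]
width: 0.414
grip_force: 0.0
```

Request:
move_arm(
  series=[3.5, -5.1, -0.3, 0, 0, 0, 0, 3.5, -5.1, -0.3, 0, 0, 0, 0, 3.5, -5.1, -0.3, 0, 0, 0, 0, 3.5, -5.1, -0.3, 0, 0, 0, 0, 3.5, -5.1, -0.3, 0, 0, 0, 0],
)

```text
time: 45.9
tool_pos: [0.4431, 0.0574, 0.1971]
tcp_rot: [-2.152, -2.287, 0.002]
wrist_force: [0.9, -0.2, -0.1]
width: 0.414
grip_force: 0.0
```

Request:
move_arm(
  series=[3.5, 0, 0, 0, 0, 0, 0, 3.5, 0, 0, 0, 0, 0, 0],
)

```text
time: 46.15
tool_pos: [0.4436, 0.0592, 0.1975]
tcp_rot: [-2.153, -2.286, 0.001]
wrist_force: [1.0, -0.4, -0.1]
width: 0.412
grip_force: 0.0
```

Run:
```python
from h import *
go((.447,.059,.074,93.5))
im=read_camera("wrist");cv2.imwrite("pics/w10.png",im[...,::-1])
```

```text
t 46.15 tcp [0.4436 0.0592 0.1975] xax [-0.059  0.998  0.001] yax [ 0.998  0.059 -0.001] w 0.412 f [ 1.  -0.4 -0.1]
psi 93.4 q [ 0.08 -0.14  2.11  0.    1.17  0.02]
tilt [-0.001  0.001]
turn z -0.1 shift [np.float64(-0.0), np.float64(0.3), np.float64(12.3)]
```

View pics/w10.png

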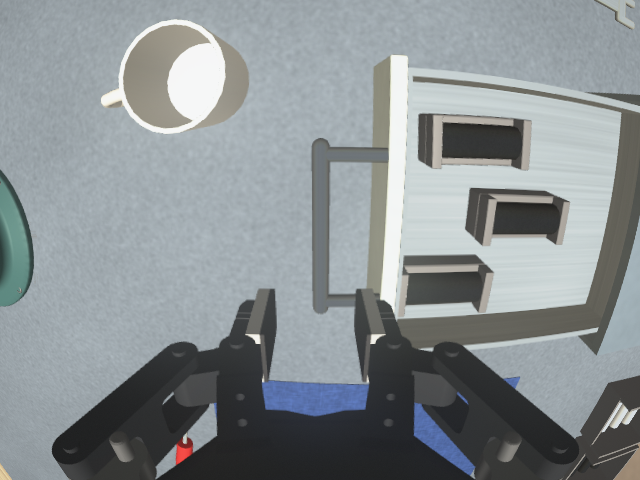

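Request:
move_arm(
  series=[3.5, 0, 0.3, 4, 0, 0, 0, 3.5, 0, 0, 4, 0, 0, 0, 3.5, 0, 0, 3.2, 0, 0, 0, 3.5, 0, 0, 0.8, 0, 0, 0, 3.5, 0, 0, 0, 0, 0, 0],
  grip_force=40,
)

```text
time: 46.82
tool_pos: [0.4471, 0.0601, 0.0782]
tcp_rot: [-2.151, -2.289, 0.001]
wrist_force: [0.5, -0.1, 0.4]
width: 0.41
grip_force: 0.0
```

Request:
move_arm(
  series=[0.8, 0, 0, 0, 0, 0, 0, 0.8, 0, 0, 0, 0, 0, 0, 0.8, 0, 0, 0, 0, 0, 0, 0.8, 0, 1, 0, 0, 0, 0, 0.8, 0, 1.5, 0, 0, 0, 0],
)

```text
time: 47.45
tool_pos: [0.473, 0.0612, 0.0799]
tcp_rot: [2.154, 2.287, 0.003]
wrist_force: [-2.3, 2.8, 8.0]
width: 0.119
grip_force: 39.5
```

Request:
move_arm(
  series=[0.8, 0, 1.8, 0, 0, 0, 0, 0.8, 0, 1.8, 0, 0, 0, 0, 0.8, 0, 1.8, 0, 0, 0, 0, 0.8, 0, 1.8, 0, 0, 0, 0, 0.8, 0, 1.8, 0, 0, 0, 0],
)

```text
time: 48.08
tool_pos: [0.5633, 0.0669, 0.0799]
tcp_rot: [2.154, 2.287, 0.003]
wrist_force: [-2.2, 3.8, 8.2]
width: 0.119
grip_force: 39.5
```

Request:
move_arm(
  series=[0.8, 0, 1.8, 0, 0, 0, 0, 0.8, 0, 1.8, 0, 0, 0, 0, 0.8, 0, 1.8, 0, 0, 0, 0, 0.8, 0, 1.5, 0, 0, 0, 0, 0.8, 0, 1, 0, 0, 0, 0],
)

```text
time: 48.7
tool_pos: [0.6423, 0.0719, 0.0799]
tcp_rot: [2.153, 2.287, 0.004]
wrist_force: [-2.1, 4.1, 7.6]
width: 0.124
grip_force: 39.9
```

Request:
move_arm(
  series=[0.8, 0, 0.7, 0, 0, 0, 0, 0.8, 0, 0.7, 0, 0, 0, 0, 0.8, 0, 0.5, 0, 0, 0, 0, 0.8, 0, 0, 0, 0, 0, 0],
)

```text
time: 49.2
tool_pos: [0.6616, 0.0731, 0.0799]
tcp_rot: [2.153, 2.286, 0.006]
wrist_force: [1.8, 4.6, 4.7]
width: 0.124
grip_force: 39.7
```

Request:
move_arm(
  series=[0.8, 0, 0.4, 0, 0, 0, 0, 0.8, 0, 0.4, 0, 0, 0, 0, 0.8, 0, 0.3, 0, 0, 0, 0, 0.8, 0, 0, 0, 0, 0, 0],
)

```text
time: 49.7
tool_pos: [0.6669, 0.0735, 0.0798]
tcp_rot: [-2.149, -2.283, 0.008]
wrist_force: [-15.1, 3.9, 18.1]
width: 0.125
grip_force: 41.1
```

Request:
move_arm(
  series=[0.8, 0, 0.3, 0, 0, 0, 0, 0.8, 0, 0.2, 0, 0, 0, 0, 0.8, 0, 0, 0, 0, 0, 0],
)

```text
time: 50.08
tool_pos: [0.667, 0.0735, 0.0798]
tcp_rot: [-2.144, -2.277, 0.021]
wrist_force: [-28.7, 2.4, 28.1]
width: 0.121
grip_force: 42.4
```

Request:
move_arm(
  series=[0.8, 0, -0.6, 0, 0, 0, 0, 0.8, 0, 0, 0, 0, 0, 0, 3.2, 0, 0, 0, 0, 0, 0, 3.2, 0, 0, 0, 0, 0, 0, 3.2, 0, 0, 0, 0, 0, 0],
)

```text
time: 50.7
tool_pos: [0.6698, 0.0723, 0.0777]
tcp_rot: [-2.153, -2.287, 0.001]
wrist_force: [0.3, -0.0, -0.3]
width: 0.373
grip_force: 0.0
```

Request:
move_arm(
  series=[3.2, 0, -0.3, -1, 0, 0, 0, 3.2, 0, 0, -4, 0, 0, 0, 3.2, 0, 0, -5, 0, 0, 0, 3.2, 0, 0, -5, 0, 0, 0, 3.2, 0, 0, 0, 0, 0, 0],
)

```text
time: 51.32
tool_pos: [0.6705, 0.0727, 0.236]
tcp_rot: [2.148, 2.281, 0.014]
wrist_force: [0.4, -0.1, -0.1]
width: 0.375
grip_force: 0.0
```

Run:
```python
from h import *
st();im=read_camera("wrist");cv2.imwrite("pics/w11.png",im[...,::-1])
```

```text
t 51.325 tcp [0.6705 0.0727 0.236 ] xax [-0.06   0.998  0.   ] yax [0.998 0.06  0.012] w 0.375 f [ 0.4 -0.1 -0.1]
```

View pics/w11.png

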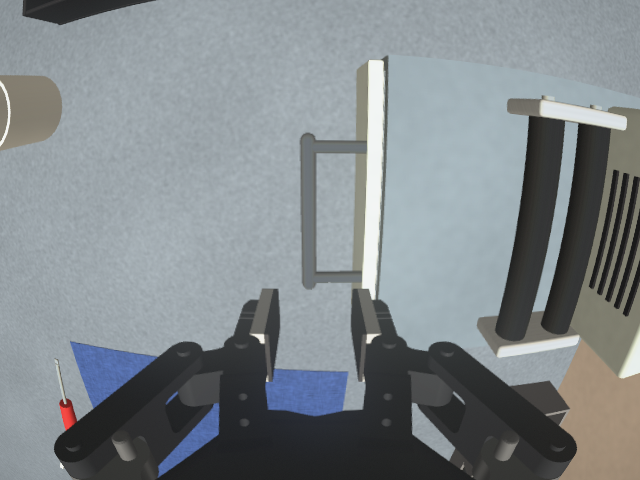

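The drawer is flush with the machine (panel at about (375,180), no gap), and the mat is empty.

```bash
python3 -c "
from h import *
print(cast('wrist',[[309,140],[309,282]],.085).mean(0).round(4)); print(finish_job())"
```

```text
[0.6648 0.0732 0.085 ]
the job is handed in; nothing more can be done
None
```

I handed the job in at about 51 s. All three good cartridges present are in the drawer and the drawer is pushed home, both rejects are in the scrap bin, and I saw no bystander disturbed; the judge's result was not shown.

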